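Lay out a filling tray in the sterilisation room

ROBOT

A 7-joint arm with a two-finger parallel gripper is mounted at the origin on the work surface. World frame = base frame: x ahead of the robot, y to its left, z up, the work surface at z = 0. Lengths are in mm, angles in rad, forces in N, time in s.
With the tool pointing down it reaches from about 400 to 900 mm from the base axis. Payload 5.5 kg.
Tool frame: the origin (TCP) lies between the finger pads; the fingertips stand r.tip_extent ahead of it and the grasp point (between the pads) lies 3 mm ahead of it (r.tip_extent is the distance from the TCP to the fingertips, in mm); z points along the fingers, y is the direction in which the jaws open and shut (so a half turn about z gives the same grasp; the last joint's range is limited). The gripper opens to 85 mm and grips with 20 to 120 N. Pads are 22 mm wide; open, the fingers measure 114 mm over their backs; the gripper's body (76 mm by 85 mm) begins 54 mm behind the grasp point. The pads swing forward as they close: fully open they stand 13 mm farther back than shut.
Start: joints at [-0.894, 0.501, -0.427, 1.55, 0.221, 1.138, -0.21], TCP at [261.324, 595.155, 253.31] pointing down, gripper open.
Joint ranges: [-2.88, 2.88], [-0.31, 2.03], [-1.54, 1.56], [0.2, 2.42], [-1.41, 4.55], [0.19, 2.02], [-2.57, 2.57]. Speed limits (rad/s): [2.57, 2.57, 3.14, 3.14, 3.14, 3.14, 3.14].

INTERFACE

Orientations are given as a unit quaternion [w, x, y, z].
In Python, from plant import r, eyes, job gives the robot as it stands. The module is installed in compiled form; this text tells all that it offers.
- The arm moves only by the shell command python3 -m creep 'ROWS' [FORCE]. ROWS is text: rows parted by semicolons, each of 7 numbers parted by spaces: the shift along the tool's x, y, z in m, then the turn, a rotation vector about the tool's x, y, z in rad, then the opening, from -1 (shut) to 1 (fully open). A call has 1 to 10 rows; each row shifts and turns the commanded pose from where the row before left it, along the tool's axes as they then stand; what a row does not reach is not made up. A row lasts 1/12 s, in which the tool goes at most 41.7 mm and 7.16 degrees, less where a joint would pass 70% of its speed; a pose out of reach is approached as far as the arm can. A call is refused whole if a number of a shift passes 0.0417 or a number of a turn 0.125, either way. A call with a gripper value outside its range is refused whole. The fingers move at their own pace and stop on an object; FORCE is the grip in N (left out, the last holds). Time passes only in rows, so rows that do not move let the fingers close. It gives the time, the measured TCP pose, the force and the opening at its end, in the units of the state.
- r.get_state(): the state, without advancing time (a new reading comes with each control period).
- eyes.capture(name): name is "scene" or "side" or "wrist"; returns the picture (384x512x3 uint8, blue, green, red); there is no depth.
- eyes.get_calibration(name): a dict with "K" (3x3 intrinsics, pixels), "position" and "rotation" of the camera in the world. Camera axes: x right, y up, looking along -z (the intrinsics and any distortion apply to the point x, -y, -z); pixel columns grow to the right and rows downward; lengths in mm; the calibration is good to about 2 mm. A picture is of the moment at which its call begins: read the wrist's pose just before it. get_calibration takes no time and is no camera call; for the wrist camera it gives the pose at the moment of the call.
- job.sign_off(): hands the job in, once; it reports no verdict.
The state is a dict: "time": time; "joint_pos": joint angles; "joint_velocities": joint speeds; "effort": joint torques, N m; "eef_pos": TCP position; "ee_rot": TCP orientation; "wrist_force": force on the tool from outside, world axes, zero at the start; "moment": the same for the moment, N m; "finger_gap": finger opening in mm.
Only numpy, scipy, OpenCV 4.12 (cv2) and the standard library are available. Lean on these libraries where they do the work, as an engineer would, in place of code of your own. Each camera call takes 0.05 s, during which the arm holds its last target.

TASK

Lay out the treatment tray around the two steel drums already standing on it: stand the amber bottle midway between the two drums, set the steel cup down on the tray straight in front of the bottle (towards the robot, parallel to the tray's short sides) and fit its black-knobbed lid on it, and put the yellow bur block straight behind the blue-lidded drum (away from the robot), its length parallel to the tray's long sides. Leave about 3.5 cm clear (2 to 5 cm will do) between the cup and the bottle and between the block and the drum, with everything upright on the tray and let go. Leave both drums, the green bottle and the blue pot where they are.

Things in the scene. Friction and masses are not known exactly. Their poses are not given: they have to be found in the camera images.
- tray: mint-green rectangular tray, 250 (its x, short side) x 310 (its y, long side) x 12 mm high, walls and floor 4 mm thick; fixed to the counter in a place and at a yaw (within 0.2 rad of square to the robot) that vary. Origin: centre of its underside; +x points away from the robot, +y to the robot's left. The midpoint between the drums is the tray's centre. Things on the tray stand on its floor, 4 mm above the counter
- drum_blue: round steel drum with a BLUE lid, 61 mm diameter, 44 mm high plus an 8 mm lid knob 14 mm wide (52 mm in all), 0.4 kg, loose on the tray floor, on the tray's long centre line 90 mm left or right of its centre (which side varies). Origin: centre of its underside
- drum_red: the same drum with a RED lid, on the opposite side of the tray's centre, 180 mm from the blue one. Origin: centre of its underside
- amber_bottle: small amber bottle with a paper label and a black cap, upright on the counter: body 38 mm diameter and 54 mm high, cap 24 mm diameter up to 78 mm. About 0.09 kg. Origin: centre of its underside, z up
- cup: open round steel cup, straight-sided, 48 mm outside diameter, 40 mm high, wall 3 mm (mouth 42 mm), upright on the counter. About 0.08 kg. Origin: centre of its underside, z up
- cup_lid: the cup's steel lid with a black knob, lying on the counter the right way up: from below a locating plug 33 mm diameter and 4 mm deep, a disc 54 mm diameter and 4 mm thick (top at 8 mm), then a straight black knob 18 mm diameter from 8 to 30 mm. 0.05 kg. Origin: centre of the plug's underside, z up; fitted on the cup it lies 36 mm above the cup's origin
- bur_block: yellow rectangular block with ten tiny drill bits standing in its top, 28 (its x) x 60 (its y) x 32 mm high, the bits reach up to 45 mm (slim, seen only); upright on the counter at any yaw. About 0.07 kg. Origin: centre of its underside
- green_bottle: bystander to leave alone: green bottle with a white cap, loose, 38 mm diameter, 78 mm high. Origin: centre of its underside
- pot: bystander to leave alone: blue pot with a white lid, loose, 50 mm diameter, 46 mm high. Origin: centre of its underside

How it is judged:
By the outcome, as a careful person would: the job done as asked, in the order asked, and still so for the second after the job is handed in, with the robot touching nothing.
It also fails if it takes over 99 s, if anything falls off the work surface, if the arm or the gripper's body presses on something with over 40 N, if the wrist force passes 120 N, or if a joint passes its speed limit or range.

## Working session

There is one attempt and no reset: what is moved stays moved. The work goes in short steps, Python scripts to look and compute and a shell command to move; the robot and the scene stay as the last step left them, time stands still between calls to the robot, and variables do not carry over. Pictures are saved under pics/ and viewed, and the job is handed in when it is done.

```bash
mkdir -p pics; ls; python3 - <<'E'
from plant import r,eyes,job
import cv2,numpy as np
s=r.get_state();print(s, r.tip_extent)
for n in ["scene","side","wrist"]:
    print(n,eyes.get_calibration(n))
    cv2.imwrite(f"pics/{n}0.png",eyes.capture(n))
E
```

```text
pics
{'time': 0.0, 'joint_pos': array([-0.8937965 ,  0.5018648 , -0.42678456,  1.5514502 ,  0.22083281,
        1.13826646, -0.21029607]), 'joint_velocities': array([-0.0007855 , -0.00036279, -0.00101096, -0.00021288,  0.0024381 ,
        0.00010709, -0.00166466]), 'effort': array([ 1.10248897e-03, -5.69540656e+01, -5.81585884e+00, -2.80933803e+01,
        1.06119347e-02,  1.23028457e-02, -1.91388290e-05]), 'eef_pos': array([261.15424347, 594.53112299, 252.24799178]), 'ee_rot': array([-2.19930051e-04,  2.05394148e-01,  9.78678863e-01, -9.37583590e-04]), 'wrist_force': array([ 0.78280181, -0.47607002, -0.36883052]), 'moment': array([-3.03696668e-02,  2.33854323e-05, -2.84700698e-02]), 'finger_gap': 85.04496039862832} 22.0
scene {'K': array([[433.21872746,   0.        , 259.84860985],
       [  0.        , 433.21872746, 192.52454534],
       [  0.        ,   0.        ,   1.        ]]), 'position': array([1121.45018072,  156.41965688,  936.51108468]), 'rotation': array([0.58874301, 0.20230348, 0.24460038, 0.74338793])}
side {'K': array([[472.98937011,   0.        , 257.88385871],
       [  0.        , 472.98937011, 189.89148027],
       [  0.        ,   0.        ,   1.        ]]), 'position': array([ -226.9697028 , -1000.26378931,   779.64328803]), 'rotation': array([ 0.8307279 ,  0.46857605, -0.15432917, -0.25789562])}
wrist {'K': array([[333.90613167,   0.        , 255.82745331],
       [  0.        , 333.90613167, 194.99186448],
       [  0.        ,   0.        ,   1.        ]]), 'position': array([199.56579183, 621.70167564, 373.34275285]), 'rotation': array([ 0.82955216, -0.11421583, -0.07300186,  0.5417275 ])}
```

View pics/scene0.png

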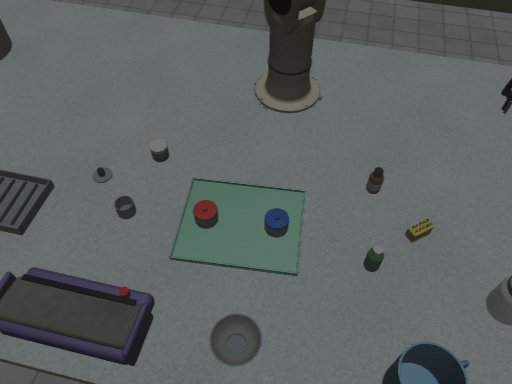

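View pics/side0.png

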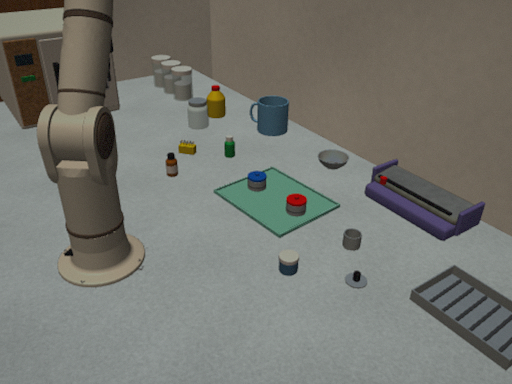

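View pics/wrist0.png

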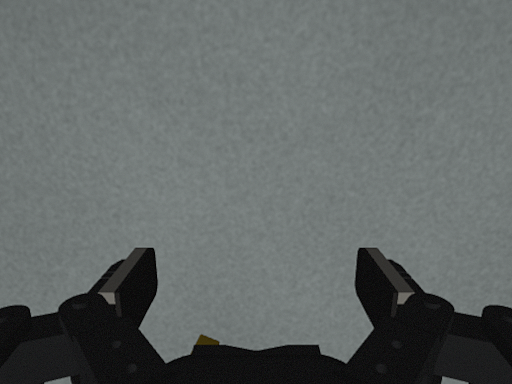

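The scene camera looks back at the robot. The tray is at about (240,225), with the red drum at (205,213) and the blue drum at (277,221). The amber bottle is at (375,180), the block at (420,230) and the green bottle at (374,258). The cup is at (125,207), its lid at (102,174) and the pot at (160,151). Next I'll zoom in to measure.

```bash
cat > h.py <<'E'
import numpy as np,cv2
from scipy.spatial.transform import Rotation as R
def Rq(q): return R.from_quat([q[1],q[2],q[3],q[0]])
def ray(c,u,v):
    K=c['K'];d=np.array([(u-K[0,2])/K[0,0],-(v-K[1,2])/K[1,1],-1.]);return Rq(c['rotation']).apply(d)
def onz(c,u,v,z):
    d=ray(c,u,v);p=c['position'];return p+d*(z-p[2])/d[2]
def proj(c,P):
    q=Rq(c['rotation']).inv().apply(np.atleast_2d(P)-c['position']);K=c['K']
    return np.c_[K[0,0]*q[:,0]/-q[:,2]+K[0,2], K[1,1]*(-q[:,1])/-q[:,2]+K[1,2]]
def circ(x,y,z,rad,n=48):
    a=np.linspace(0,2*np.pi,n,endpoint=False);return np.c_[x+rad*np.cos(a),y+rad*np.sin(a),np.full(n,z)]
def cyl(x,y,z0,z1,rad): return np.r_[circ(x,y,z0,rad),circ(x,y,z1,rad)]
def box(x,y,yaw,sx,sy,z0,z1):
    c,s=np.cos(yaw),np.sin(yaw)
    return np.array([[x+c*a*sx/2-s*b*sy/2,y+s*a*sx/2+c*b*sy/2,z] for z in(z0,z1) for a,b in((-1,-1),(1,-1),(1,1),(-1,1))])
E
python3 - <<'E'
import cv2
s=cv2.imread('pics/scene0.png');t=cv2.imread('pics/side0.png')
cv2.imwrite('pics/sc_z1.png',cv2.resize(s[130:280,80:320],None,fx=3.3,fy=3.3,interpolation=cv2.INTER_CUBIC))
cv2.imwrite('pics/sc_z2.png',cv2.resize(s[150:290,340:450],None,fx=4,fy=4,interpolation=cv2.INTER_CUBIC))
cv2.imwrite('pics/sd_z1.png',cv2.resize(t[125:305,150:390],None,fx=3.3,fy=3.3,interpolation=cv2.INTER_CUBIC))
E
```

```text
(no output)
```

View pics/sc_z1.png

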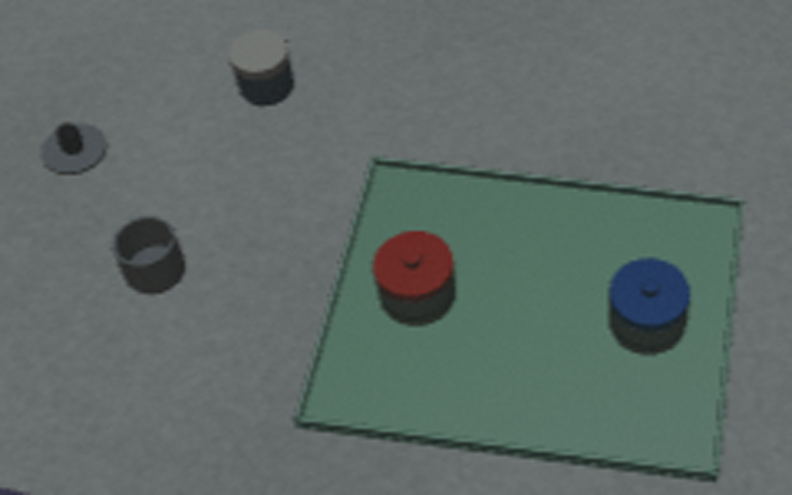

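View pics/sc_z2.png

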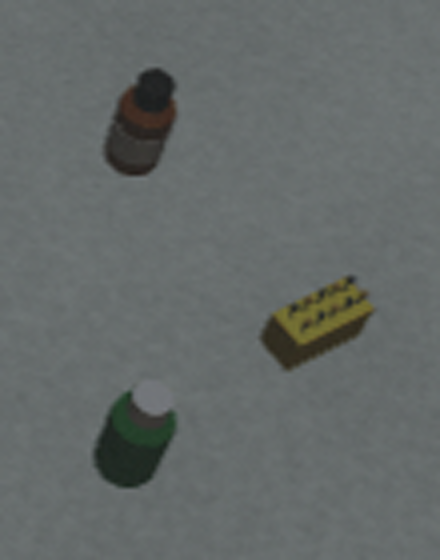

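View pics/sd_z1.png

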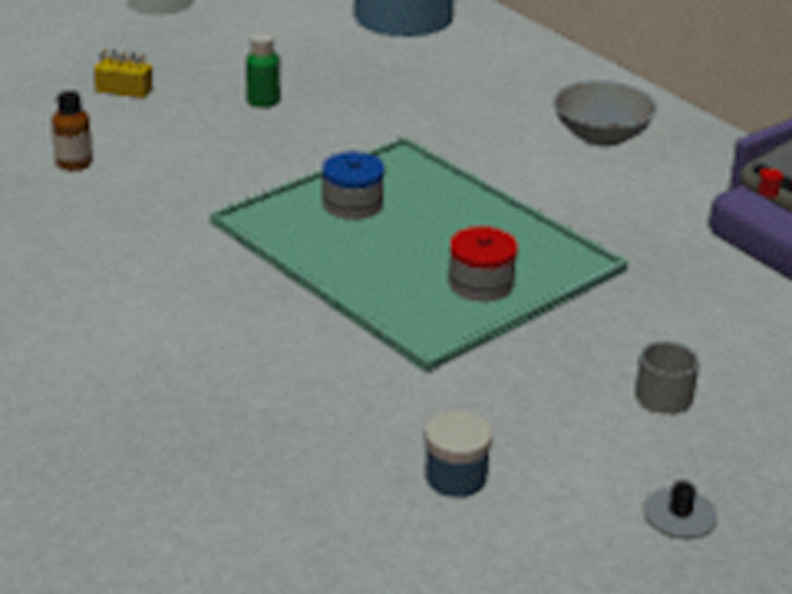

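```bash
python3 - <<'E'
from plant import eyes
from h import *
S=eyes.get_calibration('scene');D=eyes.get_calibration('side')
def z1(x,y): return (80+(x+.5)/3.3-.5,130+(y+.5)/3.3-.5)
def z2(x,y): return (340+(x+.5)/4-.5,150+(y+.5)/4-.5)
def d1(x,y): return (150+(x+.5)/3.3-.5,125+(y+.5)/3.3-.5)
np.set_printoptions(precision=1,suppress=True)
for p in [(373,160),(741,203),(717,476),(298,425)]: print('tray S',onz(S,*z1(*p),12))
for p in [(404,140),(626,264),(428,368),(212,218)]: print('tray D',onz(D,*d1(*p),12))
L=[('red',z1(413,266),d1(484,247),44),('blue',z1(650,292),d1(353,170),44),('pot',z1(260,53),d1(458,435),46),
('cup',z1(147,243),d1(668,360),40),('lid',z1(73,147),d1(681,513),8),('lidknob',z1(68,132),d1(683,487),30),
('amber',z2(156,83),d1(69,98),78),('green',z2(153,392),d1(261,42),78),('block',z2(321,314),d1(123,73),32)]
for n,a,b,z in L: 
    zz=z+4 if n in('red','blue') else z
    print(n,onz(S,*a,zz),onz(D,*b,zz))
# block top corners scene
for p in [(274,319),(299,346),(374,310),(350,280)]: print('blk',onz(S,*z2(*p),32))
E
```

```text
tray S [ 434.8 -178.5   12. ]
tray S [407.4 125.8  12. ]
tray S [652.1 149.4  12. ]
tray S [ 682.3 -153.4   12. ]
tray D [646.5 143.5  12. ]
tray D [ 673.3 -162.1   12. ]
tray D [ 426.1 -188.2   12. ]
tray D [399.8 117.5  12. ]
red [ 552.2 -103.9   48. ] [ 545.4 -110.8   48. ]
blue [533.5  74.7  48. ] [528.3  67.7  48. ]
pot [ 371.7 -295.5   46. ] [ 365.3 -303.    46. ]
cup [ 574.1 -310.7   40. ] [ 569.2 -316.7   40. ]
lid [ 477.2 -427.3    8. ] [ 476.1 -429.5    8. ]
lidknob [ 478.7 -424.4   30. ] [ 477.4 -426.5   30. ]
amber [346.1 304.8  78. ] [345.2 300.3  78. ]
green [578.4 317.7  78. ] [575.6 309.2  78. ]
block [469.2 424.4  32. ] [458.8 408.6  32. ]
blk [479.7 396.   32. ]
blk [496.  411.4  32. ]
blk [458.5 456.5  32. ]
blk [439.1 442.   32. ]
```

```bash
cat >> h.py <<'E'
def toolR(st): return Rq(st['ee_rot'])
def plan(st,tgt,yaw=None,verbose=True):
    """tgt world TCP; prints tool frame shift (m). yaw = world angle of the tool y (jaw) axis, mod pi"""
    T=toolR(st); d=T.inv().apply(np.array(tgt)-st['eef_pos'])/1000
    y=T.apply([0,1,0]); cur=np.arctan2(y[1],y[0]); z=T.apply([0,0,1])
    print('t=%.2f tcp'%st['time'],st['eef_pos'].round(1),'jaw %.3f'%cur,'z',z.round(3),'q7 %.2f'%st['joint_pos'][6],'gap %.1f'%st['finger_gap'],'F',st['wrist_force'].round(1))
    print('shift tool m',d.round(4))
    if yaw is not None:
        e=(yaw-cur+np.pi/2)%np.pi-np.pi/2
        # rotation about tool z (down) = -world yaw
        print('turn about tool z %.3f'%(-e))
        # if turn first, then shift in the new tool axes
        R2=T*R.from_rotvec([0,0,-e]); print('shift after turn',(R2.inv().apply(np.array(tgt)-st['eef_pos'])/1000).round(4))
E
python3 - <<'E'
from plant import r,eyes
from h import *
st=r.get_state();c=eyes.get_calibration('wrist');T=toolR(st)
print('cam pos tool',T.inv().apply(c['position']-st['eef_pos']))
f=T.inv().apply(Rq(c['rotation']).apply([0,0,-1]));print('look tool',f,'up',T.inv().apply(Rq(c['rotation']).apply([0,1,0])))
print(proj(c,[st['eef_pos'],st['eef_pos']+T.apply([0,0,22]),st['eef_pos']+T.apply([0,0,100]),st['eef_pos']+T.apply([0,0,250])]))
for z in(0,40): print(onz(c,256,195,z))
plan(st,[345.5,302.5,200])
E
```

```text
cam pos tool [  67.28341443   -0.15525386 -120.9647158 ]
look tool [-0.26864801 -0.00098092  0.96323792] up [9.63238332e-01 1.42080421e-04 2.68648274e-01]
[[256.55154214 275.15565995]
 [256.4957996  251.58307124]
 [256.38060664 202.86989656]
 [256.28867833 163.9949513 ]]
[294.64586242 579.22142919   0.        ]
[284.4639672  583.77742538  40.        ]
t=0.15 tcp [261.2 594.7 252.5] jaw 1.157 z [-0.001 -0.001 -1.   ] q7 -0.21 gap 85.5 F [-0.7  0.1 -0.4]
shift tool m [-0.1947 -0.2336  0.0528]
```

```bash
cat >> h.py <<'E'
def rows(st,tgt,yaw,n):
    """n equal rows (shift, turn z) reaching tgt & jaw yaw"""
    T=toolR(st); y=T.apply([0,1,0]); cur=np.arctan2(y[1],y[0])
    e=(yaw-cur+np.pi/2)%np.pi-np.pi/2; w=-e/n
    d=T.inv().apply(np.array(tgt)-st['eef_pos'])/1000
    A=sum(R.from_rotvec([0,0,w*(k+.0)]).as_matrix() for k in range(n))
    v=np.linalg.solve(A,d); print('n',n,'v',v.round(4),'|v| %.4f'%np.linalg.norm(v),'w %.4f'%w)
E
python3 - <<'E'
from plant import r,eyes
from h import *
st=r.get_state()
rows(st,[345.5,302.5,200],.096,9);rows(st,[345.5,302.5,200],.096,10)
E
```

```text
n 9 v [-0.0325 -0.0139  0.0059] |v| 0.0359 w 0.1179
n 10 v [-0.0294 -0.0124  0.0053] |v| 0.0323 w 0.1061
```

```bash
python3 -m creep '-0.0294 -0.0124 0.0053 0 0 0.106 1;-0.0294 -0.0124 0.0053 0 0 0.106 1;-0.0294 -0.0124 0.0053 0 0 0.106 1;-0.0294 -0.0124 0.0053 0 0 0.106 1;-0.0294 -0.0124 0.0053 0 0 0.106 1;-0.0294 -0.0124 0.0053 0 0 0.106 1;-0.0294 -0.0124 0.0053 0 0 0.106 1;-0.0294 -0.0124 0.0053 0 0 0.106 1;-0.0294 -0.0124 0.0053 0 0 0.106 1;-0.0294 -0.0124 0.0053 0 0 0.106 1' 40
python3 -m creep '0 0 0 0 0 0 1;0 0 0 0 0 0 1'
cat > look.py <<'E'
import sys
from plant import r,eyes
from h import *
st=r.get_state();c=eyes.get_calibration('wrist');im=eyes.capture('wrist');cv2.imwrite('pics/'+sys.argv[1]+'.png',im)
np.savez('pics/'+sys.argv[1]+'.npz',pos=c['position'],rot=c['rotation'],K=c['K'],eef=st['eef_pos'],q=st['ee_rot'])
plan(st,st['eef_pos'],.096)
E
python3 look.py w1
```

```text
time: 0.98
eef_pos: [346.1, 300.7, 200.0]
ee_rot: [0.0, 0.674, 0.738, 0.0]
wrist_force: [-0.4, -0.6, -0.4]
finger_gap: 85.4
time: 1.15
eef_pos: [345.4, 300.5, 199.9]
ee_rot: [0.0, 0.673, 0.74, -0.001]
wrist_force: [0.9, 0.4, 0.1]
finger_gap: 85.2
t=1.15 tcp [345.4 300.5 199.9] jaw 0.095 z [-0.001 -0.001 -1.   ] q7 -0.72 gap 85.2 F [0.9 0.4 0.1]
shift tool m [0. 0. 0.]
turn about tool z -0.001
shift after turn [0. 0. 0.]
```

View pics/w1.png

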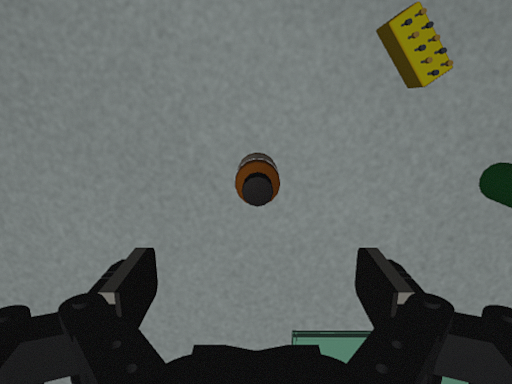

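The wrist view shows the bottle's cap centred at about (258,189), the block at upper right around (415,45), and the green bottle's edge at (495,185).

```bash
python3 - <<'E'
from h import *
def load(n):
    d=np.load(f'pics/{n}.npz');return dict(K=d['K'],position=d['pos'],rotation=d['rot'])
c=load('w1')
np.set_printoptions(precision=1,suppress=True)
print('cap',onz(c,258,189,78))
im=cv2.imread('pics/w1.png');
for p in [(389,29),(417,1),(454,66),(424,88)]: print('blk',onz(c,*p,32))
x,y,_=onz(c,258,189,78)
z=cv2.resize(im[130:230,200:320],None,fx=5,fy=5,interpolation=cv2.INTER_CUBIC)
for z0,rad,col in((0,19,(0,0,255)),(54,19,(0,255,0)),(78,12,(255,255,0))):
    q=(proj(c,circ(x,y,z0,rad))-[200,130]+.5)*5-.5
    cv2.polylines(z,[q.round().astype(int)],True,col,1)
cv2.imwrite('pics/w1z.png',z)
E
```

```text
cap [347.  304.8  78. ]
blk [438.6 432.3  32. ]
blk [456.1 453.8  32. ]
blk [496.5 410.3  32. ]
blk [476.2 391.4  32. ]
```

View pics/w1z.png

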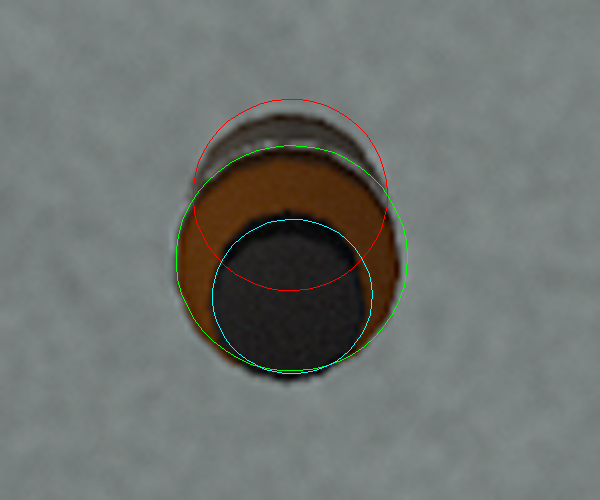

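```bash
python3 -m creep '0.0034 0.0014 0.03 0 0 0 1;0 0 0.04 0 0 0 1;0 0 0.04 0 0 0 1;0 0 0.035 0 0 0 1;0 0 0.016 0 0 0 1;0 0 0 0 0 0 1;0 0 0 0 0 0 -1;0 0 0 0 0 0 -1;0 0 0 0 0 0 -1;0 0 0 0 0 0 -1' 40
python3 -m creep '0 0 0 0 0 0 -1;0 0 0 0 0 0 -1;0 0 0 0 0 0 -1' 40; python3 -c "
from plant import r;print(r.tip_extent)"; python3 look.py w2
```

```text
time: 2.03
eef_pos: [347.8, 307.3, 40.9]
ee_rot: [0.0, 0.672, 0.741, 0.002]
wrist_force: [-1.4, 0.9, 0.4]
finger_gap: 38.3
time: 2.28
eef_pos: [347.8, 307.3, 41.0]
ee_rot: [0.0, 0.672, 0.741, 0.002]
wrist_force: [-0.8, -0.7, 6.9]
finger_gap: 37.1
22.0
t=2.28 tcp [347.8 307.3  41. ] jaw 0.097 z [ 0.002  0.002 -1.   ] q7 -0.80 gap 37.1 F [-0.8 -0.7  6.9]
shift tool m [0. 0. 0.]
turn about tool z 0.001
shift after turn [0. 0. 0.]
```

View pics/w2.png

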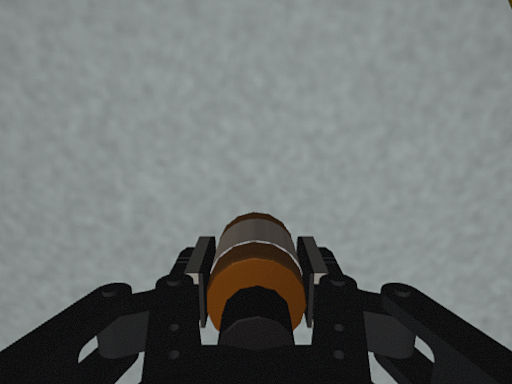

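```bash
python3 -m creep '0 0 -0.01 0 0 0 -1;0 0 -0.03 0 0 0 -1;0 0 -0.04 0 0 0 -1;0 0 -0.04 0 0 0 -1;0 0 0 0 0 0 -1;0 0 0 0 0 0 -1' 40
python3 - <<'E'
from plant import r,eyes
from h import *
st=r.get_state()
plan(st,[470,-60,165],.096)
S=eyes.capture('side');cv2.imwrite('pics/s2.png',cv2.resize(S[100:280,100:340],None,fx=3,fy=3,interpolation=cv2.INTER_CUBIC))
E
```

```text
time: 2.83
eef_pos: [348.6, 307.6, 163.0]
ee_rot: [0.001, 0.672, 0.74, 0.004]
wrist_force: [-0.0, -0.2, -1.5]
finger_gap: 36.7
t=2.83 tcp [348.6 307.6 163. ] jaw 0.097 z [ 0.006  0.005 -1.   ] q7 -0.75 gap 36.7 F [-0.  -0.2 -1.5]
shift tool m [-0.3776  0.0853 -0.0031]
turn about tool z 0.001
shift after turn [-0.3775  0.0856 -0.0031]
```

View pics/s2.png

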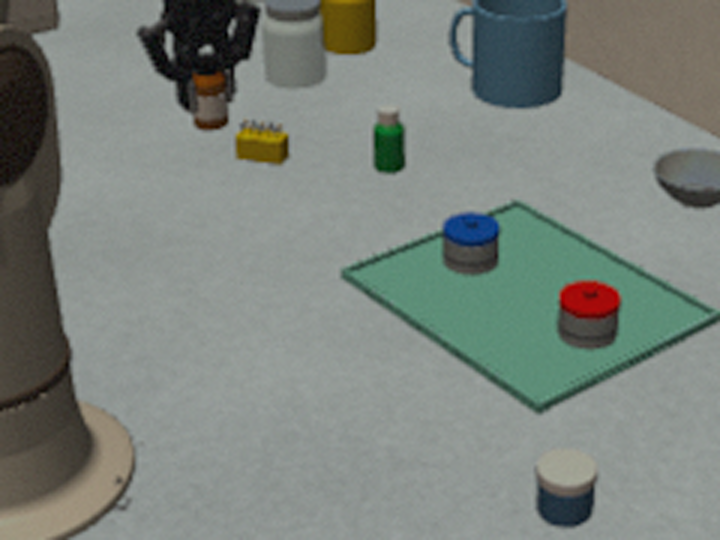

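```bash
python3 -m creep '-0.0343 0.016 -0.0137 0 0 0 -1;-0.0343 0.016 -0.0137 0 0 0 -1;-0.0343 0.016 -0.0137 0 0 0 -1;-0.0343 0.016 -0.0137 0 0 0 -1;-0.0343 0.016 -0.0137 0 0 0 -1;-0.0343 0.016 -0.0137 0 0 0 -1;-0.0343 0.016 -0.0137 0 0 0 -1;-0.0343 0.016 -0.0137 0 0 0 -1;-0.0343 0.016 -0.0137 0 0 0 -1;-0.0343 0.016 -0.0137 0 0 0 -1' 40
python3 -m creep '0 0 0 0 0 0 -1;0 0 0 0 0 0 -1'
python3 look.py w3
```

```text
time: 3.72
eef_pos: [538.6, -21.6, 295.3]
ee_rot: [-0.001, 0.672, 0.741, -0.001]
wrist_force: [1.0, 0.4, -0.6]
finger_gap: 36.8
time: 3.88
eef_pos: [539.4, -22.7, 295.3]
ee_rot: [-0.0, 0.674, 0.739, -0.001]
wrist_force: [-0.1, 0.8, -0.7]
finger_gap: 37.2
t=3.88 tcp [539.4 -22.7 295.3] jaw 0.092 z [-0.002 -0.001 -1.   ] q7 0.10 gap 37.2 F [-0.1  0.8 -0.7]
shift tool m [0. 0. 0.]
turn about tool z -0.004
shift after turn [0. 0. 0.]
```

View pics/w3.png

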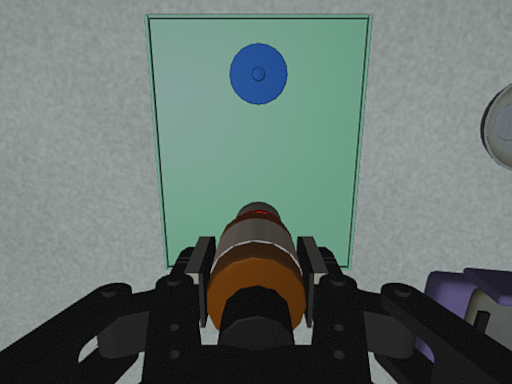

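```bash
python3 - <<'E'
from h import *
im=cv2.imread('pics/w3.png')
cv2.imwrite('pics/w3a.png',cv2.resize(im[0:110,135:385],None,fx=3.2,fy=3.2,interpolation=cv2.INTER_CUBIC))
cv2.imwrite('pics/w3b.png',cv2.resize(im[190:290,135:385],None,fx=3.2,fy=3.2,interpolation=cv2.INTER_CUBIC))
E
```

```text
(no output)
```

View pics/w3a.png

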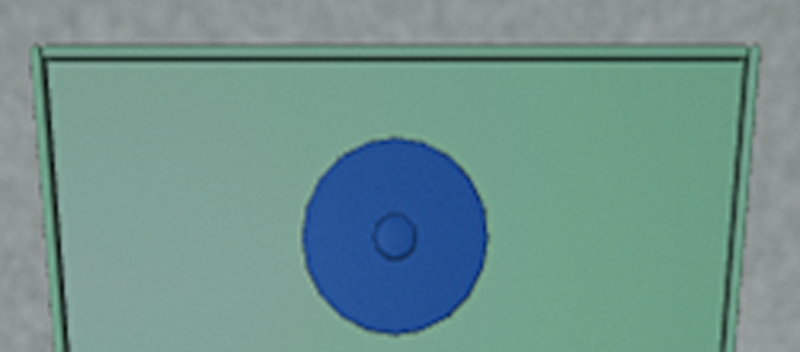

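View pics/w3b.png

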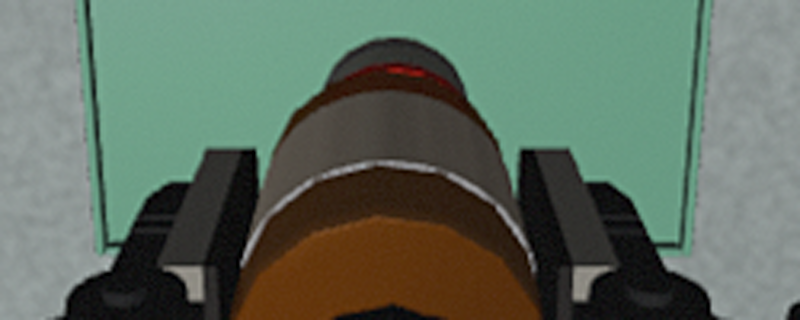

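```bash
python3 - <<'E'
from h import *
d=np.load('pics/w3.npz');c=dict(K=d['K'],position=d['pos'],rotation=d['rot'])
np.set_printoptions(precision=1,suppress=True)
P=[onz(c,*p,12) for p in [(145.5,14.2),(372,14.2),(350.5,268.6),(164.8,268.6)]]
print(np.array(P)); print([np.linalg.norm(P[i]-P[i-1]) for i in range(4)]); 
b=onz(c,258.3,73.6,48);print('blue',b)
# fit tray with camera-tilt/pitch and height correction
from scipy.optimize import least_squares
obs=np.array([(145.5,14.2),(372,14.2),(350.5,268.6),(164.8,268.6),(258.3,73.6),(258.3,73.6)])
def pts(x,y,yaw):
    B=box(x,y,yaw,250,310,12,12)[:4] # (-,-),(+,-),(+,+),(-,+)
    s,co=np.sin(yaw),np.cos(yaw); bl=[x-90*s,y+90*co]
    return np.array([B[3],B[2],B[1],B[0],[*bl,48],[*bl,56]])
def f(p,full=False):
    cc=dict(K=c['K'],position=c['position']+[0,0,p[3]],rotation=None)
    rr=Rq(c['rotation'])*R.from_rotvec([p[4],p[5],0]);q=rr.as_quat();cc['rotation']=[q[3],q[0],q[1],q[2]]
    return np.r_[(proj(cc,pts(*p[:3]))-obs).ravel(),np.array(p[3])/2,np.array(p[4:])/.006]
o=least_squares(f,[540,-18,.096,0,0,0]);np.set_printoptions(precision=4);print(o.x,o.fun,o.cost)
E
```

```text
[[ 404.7  124.9   12. ]
 [ 651.   147.3   12. ]
 [ 679.  -158.7   12. ]
 [ 431.2 -181.6   12. ]]
[np.float64(307.6494008934793), np.float64(247.25990418992762), np.float64(307.25849901003534), np.float64(248.90153918649142)]
blue [533.2  72.5  48. ]
[541.3069 -17.1456   0.0899   2.4585   0.0007   0.0003] [-0.7953 -0.3917  0.3443 -0.2236 -0.0558  0.5005  0.2308  0.0911  0.124
  0.4621  0.1643 -0.1583  1.2292  0.1185  0.0493] 1.5390612826562018
```

```bash
python3 - <<'E'
from h import *
d=np.load('pics/w3.npz');c=dict(K=d['K'],position=d['pos'],rotation=d['rot']);T=Rq(d['q'])
for h in (39,41,43):
  for dx in(-6,-4,-2,0,2):
    P=d['eef']+T.apply(circ(dx,0,h,19)); P2=d['eef']+T.apply(circ(dx,0,h-54,19));q=proj(c,P);q2=proj(c,P2);print(h,dx,'base top row %.1f x %.0f-%.0f'%(q[:,1].min(),q[:,0].min(),q[:,0].max()),'shoulder top row %.1f'%q2[:,1].min())
plan(dict(time=0,eef_pos=d['eef'],ee_rot=d['q'],joint_pos=np.zeros(7),finger_gap=0,wrist_force=np.zeros(3)),[541.3,-17.1,295],.090)
E
```

```text
39 -6 base top row 213.6 x 218-291 shoulder top row 263.5
39 -4 base top row 209.8 x 218-292 shoulder top row 258.3
39 -2 base top row 206.1 x 218-292 shoulder top row 253.0
39 0 base top row 202.2 x 218-292 shoulder top row 247.7
39 2 base top row 198.4 x 218-292 shoulder top row 242.3
41 -6 base top row 212.3 x 219-291 shoulder top row 260.9
41 -4 base top row 208.6 x 219-291 shoulder top row 255.7
41 -2 base top row 204.9 x 219-291 shoulder top row 250.5
41 0 base top row 201.1 x 219-291 shoulder top row 245.3
41 2 base top row 197.3 x 218-292 shoulder top row 240.0
43 -6 base top row 211.1 x 219-291 shoulder top row 258.3
43 -4 base top row 207.4 x 219-291 shoulder top row 253.3
43 -2 base top row 203.7 x 219-291 shoulder top row 248.1
43 0 base top row 200.0 x 219-291 shoulder top row 243.0
43 2 base top row 196.2 x 219-291 shoulder top row 237.8
t=0.00 tcp [539.4 -22.7 295.3] jaw 0.092 z [-0.002 -0.001 -1.   ] q7 0.00 gap 0.0 F [0. 0. 0.]
shift tool m [0.0054 0.0024 0.0003]
turn about tool z 0.002
shift after turn [0.0054 0.0024 0.0003]
```

```bash
python3 -m creep '0.0094 0.0022 0.03 0 0 0 -1;0 0 0.04 0 0 0 -1;0 0 0.04 0 0 0 -1;0 0 0.04 0 0 0 -1;0 0 0.04 0 0 0 -1;0 0 0.035 0 0 0 -1;0 0 0.011 0 0 0 -1;0 0 0 0 0 0 -1;0 0 0 0 0 0 -1' 40
python3 - <<'E'
from plant import r,eyes
from h import *
st=r.get_state()
plan(st,[540.9,-13.1,46],.09)
E
```

```text
time: 4.68
eef_pos: [540.0, -9.1, 60.3]
ee_rot: [-0.001, 0.671, 0.741, -0.0]
wrist_force: [0.6, 0.0, -0.4]
finger_gap: 37.5
t=4.68 tcp [540.   -9.1  60.3] jaw 0.099 z [-0.002  0.    -1.   ] q7 0.11 gap 37.5 F [ 0.6  0.  -0.4]
shift tool m [-0.0041  0.0005  0.0143]
turn about tool z 0.009
shift after turn [-0.0041  0.0006  0.0143]
```

```bash
python3 -m creep '-0.0041 0.0005 0.009 0 0 0.008 -1;0 0 0 0 0 0 -1;0 0 0 0 0 0 -1;0 0 0 0 0 0 -1' 40
python3 - <<'E'
from plant import r,eyes
from h import *
st=r.get_state()
plan(st,[540.9,-13.1,46],.09)
im=eyes.capture('side');cv2.imwrite('pics/s3.png',cv2.resize(im[125:260,200:350],None,fx=4,fy=4,interpolation=cv2.INTER_CUBIC))
E
```

```text
time: 5.02
eef_pos: [542.4, -14.4, 52.5]
ee_rot: [0.001, 0.675, 0.738, 0.001]
wrist_force: [-0.0, 0.2, -1.4]
finger_gap: 37.0
t=5.02 tcp [542.4 -14.4  52.5] jaw 0.089 z [ 0.002  0.    -1.   ] q7 0.11 gap 37.0 F [-0.   0.2 -1.4]
shift tool m [ 0.0015 -0.0013  0.0065]
turn about tool z -0.001
shift after turn [ 0.0015 -0.0013  0.0065]
```

View pics/s3.png

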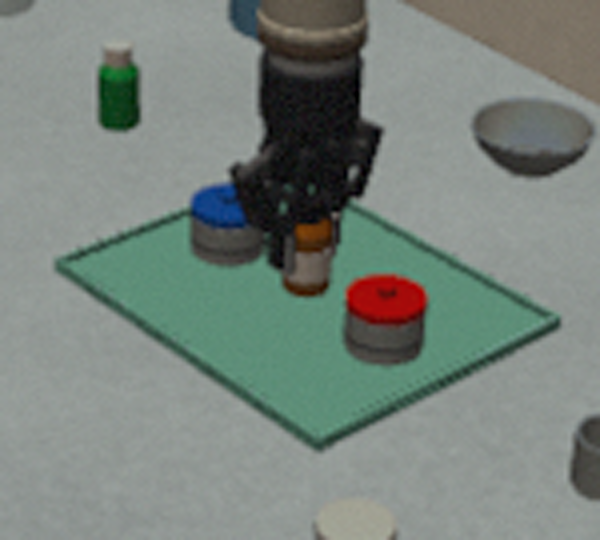

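The bottle hangs between the drums at about (307,265) in the crop. I'll lower it gently and then release it.

```bash
python3 -m creep '0.0007 -0.0008 0.004 0 0 0 -1;0 0 0.002 0 0 0 -1;0 0 0 0 0 0 -1;0 0 0 0 0 0 -1' 40
```

```text
time: 5.4
eef_pos: [540.4, -13.5, 45.1]
ee_rot: [-0.0, 0.675, 0.738, -0.0]
wrist_force: [0.5, -0.0, -1.6]
finger_gap: 37.1
```

```bash
python3 -m creep '0 0 0.0015 0 0 0 -1;0 0 0 0 0 0 -1;0 0 0 0 0 0 -1' 40
```

```text
time: 5.65
eef_pos: [540.5, -13.6, 45.1]
ee_rot: [-0.0, 0.675, 0.738, -0.0]
wrist_force: [-4.4, -0.3, 13.3]
finger_gap: 37.0
```

Contact at 13 N. I'll open the gripper and go up.

```bash
python3 -m creep '0 0 0 0 0 0 0.2;0 0 0 0 0 0 0.35;0 0 0 0 0 0 0.35;0 0 0 0 0 0 0.35;0 0 -0.015 0 0 0 0.35;0 0 -0.03 0 0 0 0.5;0 0 -0.04 0 0 0 0.5;0 0 -0.04 0 0 0 0.5;0 0 -0.04 0 0 0 1;0 0 -0.04 0 0 0 1' 40
python3 look.py w4
```

```text
time: 6.48
eef_pos: [540.1, -13.7, 250.5]
ee_rot: [-0.0, 0.675, 0.738, -0.0]
wrist_force: [1.4, -0.5, -0.6]
finger_gap: 84.5
t=6.48 tcp [540.1 -13.7 250.5] jaw 0.089 z [-0. -0. -1.] q7 0.09 gap 84.5 F [ 1.4 -0.5 -0.6]
shift tool m [0. 0. 0.]
turn about tool z -0.007
shift after turn [0. 0. 0.]
```

View pics/w4.png

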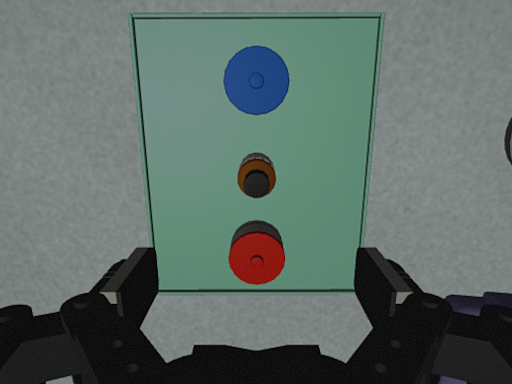

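```bash
python3 - <<'E'
from h import *
im=cv2.imread('pics/w4.png')
cv2.imwrite('pics/w4a.png',cv2.resize(im[35:295,190:325],None,fx=2.3,fy=2.3,interpolation=cv2.INTER_CUBIC))
d=np.load('pics/w4.npz');c=dict(K=d['K'],position=d['pos'],rotation=d['rot'])
np.set_printoptions(precision=1,suppress=True)
c['position']=c['position']+[0,0,2.5]
hsv=cv2.cvtColor(im,cv2.COLOR_BGR2HSV)
def cen(m):
    ct,_=cv2.findContours(m.astype('uint8'),cv2.RETR_EXTERNAL,cv2.CHAIN_APPROX_NONE);k=max(ct,key=cv2.contourArea);e=cv2.fitEllipse(k);return e
H,Sa,V=cv2.split(hsv)
eb=cen((H>100)&(H<130)&(Sa>140)&(V>60)); er=cen(((H<6)|(H>174))&(Sa>150)&(V>70));print(eb,er)
b=onz(c,*eb[0],48);rd=onz(c,*er[0],48);print(b,rd,np.linalg.norm(b-rd),(b+rd)/2)
print('yaw',np.arctan2(-(b-rd)[0],(b-rd)[1]).round(4) if 1 else 0)
print('cap',onz(c,256.5,184,82))
E
```

```text
((256.08349609375, 79.86981201171875), (63.823753356933594, 67.49459075927734), 1.2739911079406738) ((256.4521179199219, 258.1104736328125), (50.637699127197266, 55.084556579589844), 91.36167907714844)
[532.9  72.9  48. ] [ 549.3 -107.    48. ] 180.67041757666084 [541.1 -17.   48. ]
yaw 0.091
cap [541.3 -17.4  82. ]
```

View pics/w4a.png

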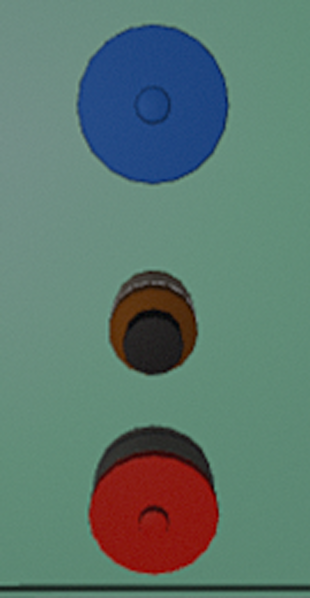

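```bash
python3 - <<'E'
from plant import r,eyes
from h import *
st=r.get_state()
rows(st,[571.5,-313.7,190],.091-np.pi/2+.01,13)
E
```

```text
n 13 v [-0.0194  0.0169  0.0053] |v| 0.0262 w 0.1199
```

```bash
python3 -m creep '-0.0194 0.0169 0.0053 0 0 0.12 1;-0.0194 0.0169 0.0053 0 0 0.12 1;-0.0194 0.0169 0.0053 0 0 0.12 1;-0.0194 0.0169 0.0053 0 0 0.12 1;-0.0194 0.0169 0.0053 0 0 0.12 1;-0.0194 0.0169 0.0053 0 0 0.12 1;-0.0194 0.0169 0.0053 0 0 0.12 1;-0.0194 0.0169 0.0053 0 0 0.12 1;-0.0194 0.0169 0.0053 0 0 0.12 1;-0.0194 0.0169 0.0053 0 0 0.12 1'
python3 -m creep '-0.0194 0.0169 0.0053 0 0 0.12 1;-0.0194 0.0169 0.0053 0 0 0.12 1;-0.0194 0.0169 0.0053 0 0 0.12 1;0 0 0 0 0 0 1;0 0 0 0 0 0 1'
python3 look.py w5
```

```text
time: 7.37
eef_pos: [604.4, -248.5, 194.7]
ee_rot: [0.0, 0.974, 0.225, -0.0]
wrist_force: [0.7, -0.3, 0.3]
finger_gap: 85.4
time: 7.78
eef_pos: [564.4, -316.4, 178.9]
ee_rot: [0.0, 0.999, 0.048, -0.001]
wrist_force: [0.3, 1.3, -0.2]
finger_gap: 85.2
t=7.78 tcp [ 564.4 -316.4  178.9] jaw -1.475 z [-0.002 -0.001 -1.   ] q7 -0.78 gap 85.2 F [ 0.3  1.3 -0.2]
shift tool m [0. 0. 0.]
turn about tool z -1.571
shift after turn [0. 0. 0.]
```

View pics/w5.png

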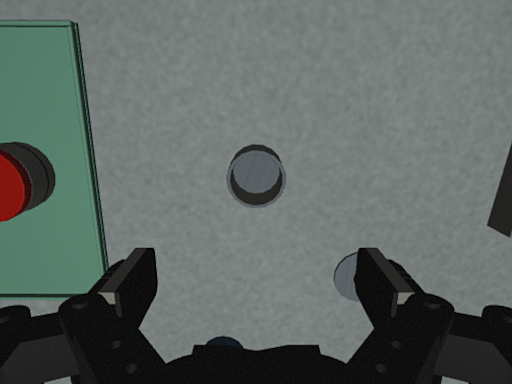

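The wrist view shows the cup's rim centred at about (256.5,178) and the lid half behind a finger at (350,276).

```bash
cat >> h.py <<'E'
def load(n):
    d=np.load(f'pics/{n}.npz');return dict(K=d['K'],position=d['pos']+np.array([0,0,2.5]),rotation=d['rot'])
def overlay(n,sets,crop,f,out):
    c=load(n);im=cv2.imread(f'pics/{n}.png');x0,y0,x1,y1=crop
    z=cv2.resize(im[y0:y1,x0:x1],None,fx=f,fy=f,interpolation=cv2.INTER_CUBIC)
    for P,col in sets:
        q=(proj(c,P)-[x0,y0]+.5)*f-.5;cv2.polylines(z,[q.round().astype(int)],True,col,1)
    cv2.imwrite('pics/'+out+'.png',z)
E
python3 - <<'E'
from plant import r
from h import *
np.set_printoptions(precision=1,suppress=True)
c=load('w5');p=onz(c,256.5,178,40);print(p)
overlay('w5',[(circ(p[0],p[1],40,24),(0,255,0)),(circ(p[0],p[1],0,24),(0,0,255)),(circ(p[0],p[1],40,21),(255,255,0))],(205,125,305,225),5,'w5z')
plan(r.get_state(),[p[0],p[1],28])
E
```

```text
[ 573.6 -316.7   40. ]
t=7.83 tcp [ 565.9 -314.5  179.2] jaw -1.471 z [-0.  0. -1.] q7 -0.78 gap 85.2 F [-0.4  1.6 -0.1]
shift tool m [0.  0.  0.2]
```

View pics/w5z.png

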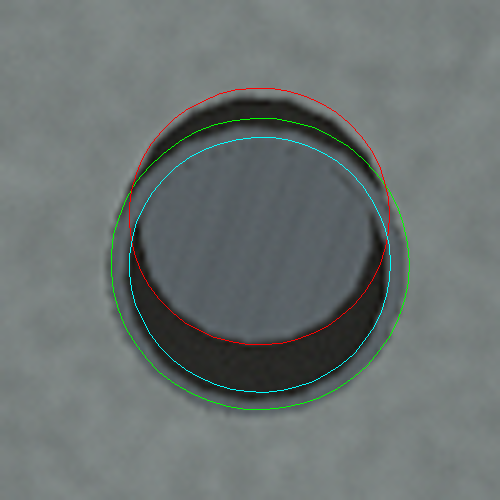

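```bash
python3 -m creep '0.0082 0.002 0.03 0 0 0 1;0 0 0.04 0 0 0 1;0 0 0.035 0 0 0 1;0 0 0.025 0 0 0 1;0 0 0.01 0 0 0 1;0 0 0 0 0 0 1;0 0 0 0 0 0 1'
python3 - <<'E'
from plant import r
from h import *
plan(r.get_state(),[573.6,-316.9,28])
E
```

```text
time: 8.42
eef_pos: [575.7, -314.9, 40.3]
ee_rot: [-0.0, 0.999, 0.051, 0.0]
wrist_force: [0.3, -0.0, -0.3]
finger_gap: 85.5
t=8.42 tcp [ 575.7 -314.9   40.3] jaw -1.469 z [ 0.001  0.    -1.   ] q7 -0.72 gap 85.5 F [ 0.3 -0.  -0.3]
shift tool m [-0.0023  0.0018  0.0123]
```

```bash
python3 -m creep '-0.0023 0.0018 0.011 0 0 0 1;0 0 0 0 0 0 1;0 0 0 0 0 0 -1;0 0 0 0 0 0 -1;0 0 0 0 0 0 -1;0 0 0 0 0 0 -1;0 0 0 0 0 0 -1;0 0 0 0 0 0 -1' 35
python3 look.py w6
```

```text
time: 9.08
eef_pos: [573.3, -317.7, 30.0]
ee_rot: [0.0, 0.999, 0.05, 0.001]
wrist_force: [-0.5, 0.9, 6.7]
finger_gap: 47.8
t=9.08 tcp [ 573.3 -317.7   30. ] jaw -1.471 z [ 0.001 -0.    -1.   ] q7 -0.71 gap 47.8 F [-0.5  0.9  6.7]
shift tool m [0. 0. 0.]
turn about tool z -1.567
shift after turn [0. 0. 0.]
```

View pics/w6.png

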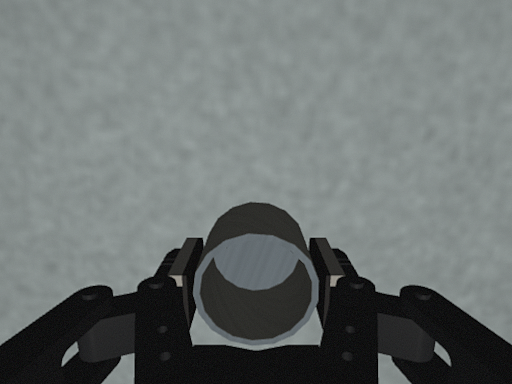

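```bash
python3 -m creep '0 0 -0.01 0 0 0 -1;0 0 -0.03 0 0 0 -1;0 0 -0.04 0 0 0 -1;0 0 -0.04 0 0 0 -1;0 0 -0.03 0 0 0 -1;0 0 0 0 0 0 -1' 35
python3 - <<'E'
from plant import r
from h import *
d=np.load('pics/w6.npz');c=load('w6');T=Rq(d['q'])
for dx in(-6,-4,-2,0,2):
  q=proj(c,d['eef']+T.apply(circ(dx,0,-10,24)));print(dx,q.min(0),q.max(0))
st=r.get_state();plan(st,[463.6,-24.5,180]);rows(st,[463.6,-24.5,180],.091-np.pi/2,9)
E
```

```text
time: 9.63
eef_pos: [576.3, -320.2, 187.3]
ee_rot: [0.003, 0.999, 0.05, 0.006]
wrist_force: [-0.2, -0.5, -0.4]
finger_gap: 47.4
-6 [192.45668616 244.3100551 ] [316.36796177 353.29504009]
-4 [192.18960165 239.26993908] [316.61831258 349.1693279 ]
-2 [191.92027692 234.1853134 ] [316.87076277 345.01067232]
0 [191.64868368 229.05558583] [317.12533885 340.8186772 ]
2 [191.37479314 223.88015362] [317.3820678  336.59294001]
t=9.63 tcp [ 576.3 -320.2  187.3] jaw -1.471 z [ 0.011 -0.006 -1.   ] q7 -0.78 gap 47.4 F [-0.2 -0.5 -0.4]
shift tool m [-0.0829 -0.3055  0.0044]
n 9 v [-0.0093 -0.0339  0.0005] |v| 0.0352 w 0.0009
```

```bash
python3 -m creep '-0.009 -0.0339 0 0 0 0.001 -1;-0.009 -0.0339 0 0 0 0.001 -1;-0.009 -0.0339 0 0 0 0.001 -1;-0.009 -0.0339 0 0 0 0.001 -1;-0.009 -0.0339 0 0 0 0.001 -1;-0.009 -0.0339 0 0 0 0.001 -1;-0.009 -0.0339 0 0 0 0.001 -1;-0.009 -0.0339 0 0 0 0.001 -1;-0.009 -0.0339 0 0 0 0.001 -1;0 0 0 0 0 0 -1' 35
python3 -m creep '0 0 0 0 0 0 -1'
python3 look.py w7
python3 - <<'E'
from plant import r
from h import *
st=r.get_state();plan(st,[465.6,-24.3,60],.091-np.pi/2)
E
```

```text
time: 10.47
eef_pos: [459.8, -14.3, 178.3]
ee_rot: [-0.002, 0.999, 0.05, -0.002]
wrist_force: [-0.1, 0.2, -1.0]
finger_gap: 47.7
time: 10.55
eef_pos: [462.1, -19.2, 178.9]
ee_rot: [-0.001, 0.999, 0.048, -0.0]
wrist_force: [0.2, -1.0, -0.9]
finger_gap: 47.8
t=10.55 tcp [462.1 -19.2 178.9] jaw -1.475 z [-0.     0.001 -1.   ] q7 -1.35 gap 47.8 F [ 0.2 -1.  -0.9]
shift tool m [0. 0. 0.]
turn about tool z 1.571
shift after turn [0. 0. 0.]
t=10.60 tcp [462.8 -21.  179.1] jaw -1.478 z [ 0.  0. -1.] q7 -1.35 gap 47.7 F [ 0.6 -1.  -0.4]
shift tool m [0.0024 0.0036 0.1191]
turn about tool z 0.002
shift after turn [0.0024 0.0036 0.1191]
```

View pics/w7.png

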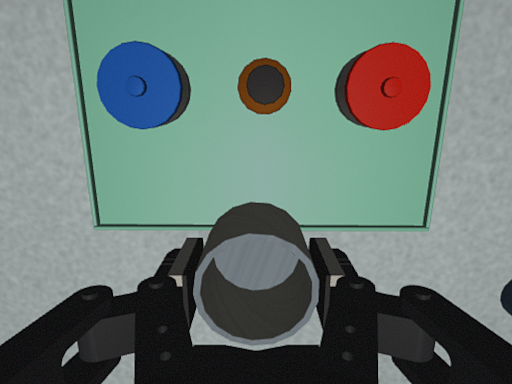

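```bash
python3 - <<'E'
from h import *
np.set_printoptions(precision=1,suppress=True)
c=load('w7')
for u,v,z in((265,84,82),(137,86,56),(390,86,56)):print(onz(c,u,v,z))
E
python3 -m creep '0.0024 0.003 0.03 0 0 0.002 -1;0 0 0.04 0 0 0 -1;0 0 0.035 0 0 0 -1;0 0 0.014 0 0 0 -1;0 0 0 0 0 0 -1;0 0 0 0 0 0 -1' 35
python3 - <<'E'
from plant import r
from h import *
st=r.get_state();plan(st,[465.6,-24.3,34],.091-np.pi/2)
E
```

```text
[541.5 -17.8  82. ]
[533.   70.9  56. ]
[ 549.9 -105.9   56. ]
time: 11.1
eef_pos: [465.3, -26.2, 59.4]
ee_rot: [0.001, 0.999, 0.043, -0.001]
wrist_force: [-0.3, 0.4, -0.4]
finger_gap: 47.9
t=11.10 tcp [465.3 -26.2  59.4] jaw -1.485 z [-0.002 -0.001 -1.   ] q7 -1.20 gap 47.9 F [-0.3  0.4 -0.4]
shift tool m [ 0.0005 -0.0019  0.0254]
turn about tool z -0.005
shift after turn [ 0.0005 -0.0019  0.0254]
```

```bash
python3 -m creep '0.0005 -0.0016 0.012 0 0 -0.003 -1;0 0 0.008 0 0 0 -1;0 0 0 0 0 0 -1;0 0 0 0 0 0 -1' 35
python3 - <<'E'
from plant import r
from h import *
st=r.get_state();plan(st,[465.6,-24.3,34],.091-np.pi/2)
E
```

```text
time: 11.43
eef_pos: [466.4, -23.0, 40.6]
ee_rot: [0.0, 0.999, 0.046, 0.0]
wrist_force: [0.7, 0.4, -1.1]
finger_gap: 48.0
t=11.43 tcp [466.4 -23.   40.6] jaw -1.480 z [ 0.001 -0.    -1.   ] q7 -1.18 gap 48.0 F [ 0.7  0.4 -1.1]
shift tool m [-0.0009  0.0012  0.0066]
turn about tool z 0.000
shift after turn [-0.0009  0.0012  0.0066]
```

```bash
python3 -m creep '-0.0007 0.001 0.004 0 0 0 -1;0 0 0.002 0 0 0 -1;0 0 0 0 0 0 -1;0 0 0 0 0 0 -1' 35; python3 -m creep '0 0 0.001 0 0 0 -1;0 0 0 0 0 0 -1;0 0 0 0 0 0 -1' 35
```

```text
time: 11.77
eef_pos: [465.3, -23.7, 34.1]
ee_rot: [-0.0, 0.999, 0.046, 0.0]
wrist_force: [-0.2, 0.3, -0.6]
finger_gap: 48.0
time: 12.02
eef_pos: [465.3, -23.7, 33.9]
ee_rot: [-0.0, 0.999, 0.046, 0.0]
wrist_force: [-3.7, 0.5, 12.6]
finger_gap: 48.2
```

Contact. I'll open to about 68 mm and rise.

```bash
python3 -m creep '0 0 0 0 0 0 0.4;0 0 0 0 0 0 0.6;0 0 0 0 0 0 0.6;0 0 0 0 0 0 0.6;0 0 -0.015 0 0 0 0.6;0 0 -0.03 0 0 0 0.6;0 0 -0.04 0 0 0 0.6;0 0 -0.04 0 0 0 1;0 0 -0.04 0 0 0 1;0 0 0 0 0 0 1' 40
python3 look.py w8
```

```text
time: 12.85
eef_pos: [469.9, -24.1, 204.8]
ee_rot: [-0.001, 0.999, 0.046, 0.006]
wrist_force: [1.7, -0.3, -0.3]
finger_gap: 85.4
t=12.85 tcp [469.9 -24.1 204.8] jaw -1.480 z [ 0.012  0.002 -1.   ] q7 -1.35 gap 85.4 F [ 1.7 -0.3 -0.3]
shift tool m [0. 0. 0.]
turn about tool z 1.566
shift after turn [0. 0. 0.]
```

View pics/w8.png

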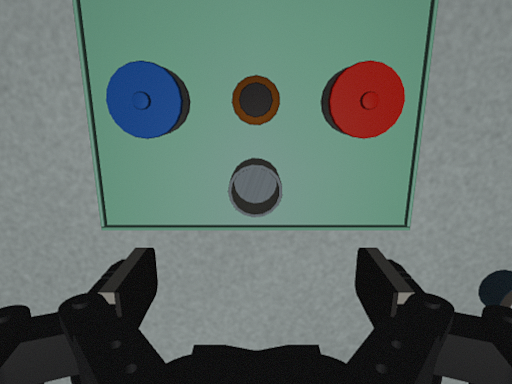

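```bash
python3 look.py w8b; python3 - <<'E'
from h import *
im=cv2.imread('pics/w8b.png');f=4
np.set_printoptions(precision=1,suppress=True)
cv2.imwrite('pics/w8z.png',cv2.resize(im[70:225,185:325],None,fx=f,fy=f,interpolation=cv2.INTER_CUBIC))
E
```

```text
t=12.90 tcp [468.4 -23.6 201.9] jaw -1.479 z [ 0.009  0.002 -1.   ] q7 -1.35 gap 85.4 F [ 0.1 -0.4 -0.7]
shift tool m [0. 0. 0.]
turn about tool z 1.567
shift after turn [0. 0. 0.]
```

View pics/w8z.png

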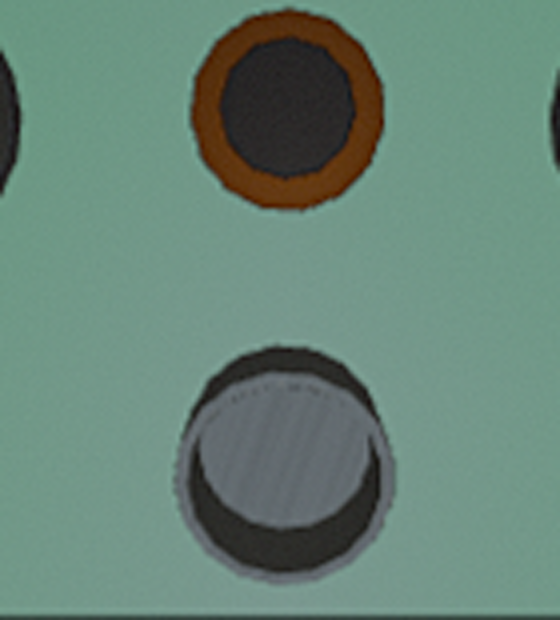

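```bash
python3 - <<'E'
from h import *
np.set_printoptions(precision=1,suppress=True)
c=load('w8b');p=onz(c,256.3,188.3,44);b=onz(c,257.1,97,82);print(p,b,(p-b)[:2]@[np.cos(.091),np.sin(.091)],(p-b)[:2]@[-np.sin(.091),np.cos(.091)])
from plant import r
st=r.get_state()
rows(st,[477,-428,190],.091-np.pi/2,11);rows(st,[470,-428,190],.091-np.pi/2,11)
E
```

```text
[466.  -24.7  44. ] [541.1 -18.3  82. ] -75.40006216671301 0.43609063572736795
n 11 v [-0.  0.  0.] |v| 0.0368 w 0.0001
n 11 v [-0.  0.  0.] |v| 0.0368 w 0.0001
```

```bash
python3 -m creep '-0.0025 0.0366 0 0 0 0 1;-0.0025 0.0366 0 0 0 0 1;-0.0025 0.0366 0 0 0 0 1;-0.0025 0.0366 0 0 0 0 1;-0.0025 0.0366 0 0 0 0 1;-0.0025 0.0366 0 0 0 0 1;-0.0025 0.0366 0 0 0 0 1;-0.0025 0.0366 0 0 0 0 1;-0.0025 0.0366 0 0 0 0 1;-0.0025 0.0366 0 0 0 0 1'
python3 -m creep '-0.0025 0.0366 0 0 0 0 1;0 0 0 0 0 0 1;0 0 0 0 0 0 1;0 0 0 0 0 0 1'
python3 look.py w9
```

```text
time: 13.78
eef_pos: [472.6, -391.3, 195.2]
ee_rot: [-0.001, 0.999, 0.046, -0.002]
wrist_force: [-0.3, 0.5, 0.4]
finger_gap: 85.5
time: 14.12
eef_pos: [473.7, -426.1, 195.4]
ee_rot: [-0.001, 0.999, 0.045, -0.002]
wrist_force: [0.1, 0.3, 0.8]
finger_gap: 85.3
t=14.12 tcp [ 473.7 -426.1  195.4] jaw -1.480 z [-0.003  0.003 -1.   ] q7 -0.52 gap 85.3 F [0.1 0.3 0.8]
shift tool m [0. 0. 0.]
turn about tool z 1.566
shift after turn [0. 0. 0.]
```

View pics/w9.png

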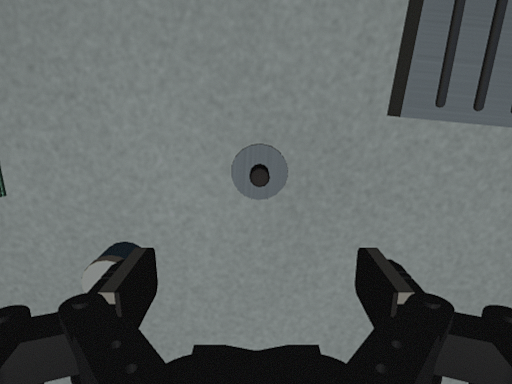

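The lid's disc is centred at about (260,171.5) and its knob at (260,175). The pot is clear, at the left.

```bash
python3 - <<'E'
from h import *
np.set_printoptions(precision=1,suppress=True)
c=load('w9');p=onz(c,259.8,171.5,8);print(p)
overlay('w9',[(circ(p[0],p[1],8,27),(0,255,0)),(circ(p[0],p[1],30,9),(255,255,0)),(circ(p[0],p[1],8,9),(0,0,255))],(210,125,310,225),5,'w9z')
from plant import r
plan(r.get_state(),[p[0],p[1],33],.091-np.pi/2)
E
```

```text
[ 478.3 -429.6    8. ]
t=14.17 tcp [ 474.4 -425.3  195.9] jaw -1.478 z [-0.  0. -1.] q7 -0.52 gap 85.5 F [0.3 0.4 0.6]
shift tool m [0.  0.  0.2]
turn about tool z 0.002
shift after turn [0.  0.  0.2]
```

View pics/w9z.png

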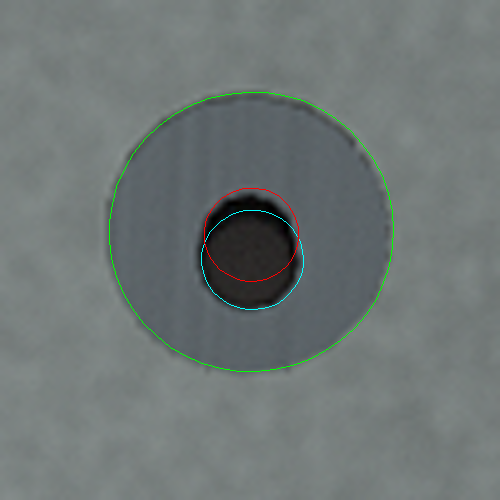

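```bash
python3 -m creep '0.0037 0.0045 0.03 0 0 0.002 1;0 0 0.04 0 0 0 0.4;0 0 0.04 0 0 0 0.2;0 0 0.02 0 0 0 0.1;0 0 0.008 0 0 0 0.1;0 0 0 0 0 0 0.1;0 0 0 0 0 0 0.1'
python3 - <<'E'
from plant import r
from h import *
plan(r.get_state(),[478.3,-429.6,34],.091-np.pi/2)
E
```

```text
time: 14.75
eef_pos: [479.7, -430.7, 60.5]
ee_rot: [0.0, 0.999, 0.046, 0.0]
wrist_force: [0.9, -0.5, 0.5]
finger_gap: 46.9
t=14.75 tcp [ 479.7 -430.7   60.5] jaw -1.480 z [ 0. -0. -1.] q7 -0.45 gap 46.9 F [ 0.9 -0.5  0.5]
shift tool m [-0.0013 -0.0012  0.0265]
turn about tool z 0.000
shift after turn [-0.0013 -0.0012  0.0265]
```

```bash
python3 -m creep '-0.001 -0.001 0.015 0 0 0 0.1;0 0 0.009 0 0 0 0.1;0 0 0 0 0 0 0.1;0 0 0 0 0 0 0.1;0 0 0 0 0 0 0.1'
python3 look.py w10
```

```text
time: 15.17
eef_pos: [478.4, -430.9, 37.1]
ee_rot: [0.001, 0.999, 0.045, 0.001]
wrist_force: [0.4, 0.3, -0.0]
finger_gap: 46.6
t=15.17 tcp [ 478.4 -430.9   37.1] jaw -1.481 z [ 0.001 -0.001 -1.   ] q7 -0.43 gap 46.6 F [ 0.4  0.3 -0. ]
shift tool m [0. 0. 0.]
turn about tool z 1.565
shift after turn [0. 0. 0.]
```

View pics/w10.png

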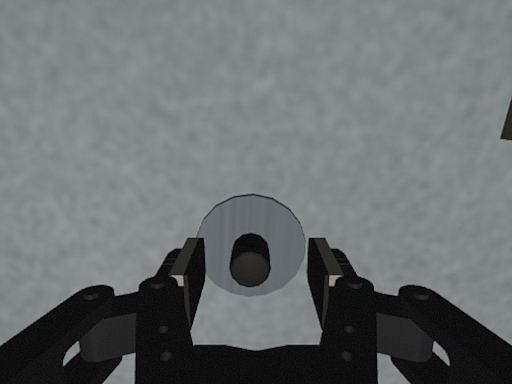

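```bash
python3 -m creep '0 -0.002 0.0025 0 0 0 0.1;0 0 0 0 0 0 0.1;0 0 0 0 0 0 -0.4;0 0 0 0 0 0 -1;0 0 0 0 0 0 -1;0 0 0 0 0 0 -1;0 0 0 0 0 0 -1;0 0 0 0 0 0 -1' 40
python3 look.py w11
```

```text
time: 15.88
eef_pos: [477.8, -428.5, 33.6]
ee_rot: [0.0, 0.999, 0.045, 0.0]
wrist_force: [0.3, 1.2, 3.3]
finger_gap: 16.3
t=15.88 tcp [ 477.8 -428.5   33.6] jaw -1.481 z [ 0. -0. -1.] q7 -0.43 gap 16.3 F [0.3 1.2 3.3]
shift tool m [0. 0. 0.]
turn about tool z 1.565
shift after turn [0. 0. 0.]
```

View pics/w11.png

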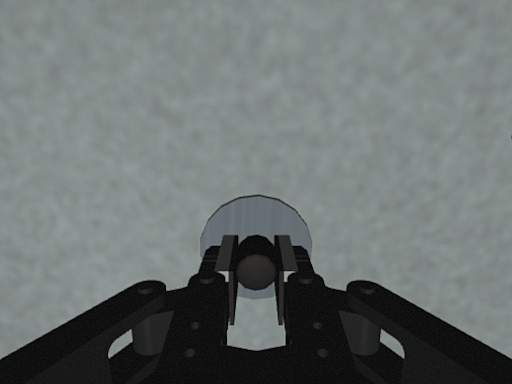

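```bash
python3 -m creep '0 0 -0.01 0 0 0 -1;0 0 -0.03 0 0 0 -1;0 0 -0.04 0 0 0 -1;0 0 -0.04 0 0 0 -1;0 0 -0.03 0 0 0 -1;0 0 0 0 0 0 -1;0 0 0 0 0 0 -1' 40
python3 look.py w12
python3 - <<'E'
from plant import r
from h import *
d=np.load('pics/w11.npz');c=load('w11');T=Rq(d['q'])
for dx in(-4,-2,0,2,4):
  q=proj(c,d['eef']+T.apply(circ(dx,0,3.6,9)));e=proj(c,d['eef']+T.apply(circ(dx,0,25.6,27)));print(dx,'knob rows',q.min(0),q.max(0),'disc',e.min(0),e.max(0))
st=r.get_state();plan(st,[464.6,-24.5,180],.091-np.pi/2)
E
```

```text
time: 16.52
eef_pos: [478.6, -429.4, 186.3]
ee_rot: [0.001, 0.999, 0.045, 0.002]
wrist_force: [0.4, 0.1, -1.3]
finger_gap: 16.0
t=16.52 tcp [ 478.6 -429.4  186.3] jaw -1.481 z [ 0.004 -0.003 -1.   ] q7 -0.52 gap 16.0 F [ 0.4  0.1 -1.3]
shift tool m [0. 0. 0.]
turn about tool z 1.565
shift after turn [0. 0. 0.]
-4 knob rows [233.38413222 259.67768254] [275.73879658 297.61759453] disc [199.40673556 203.06505605] [309.96240899 304.3194996 ]
-2 knob rows [233.2970936  255.29893731] [275.81292153 293.52821248] disc [199.21859049 198.9511739 ] [310.1401034  300.87818785]
0 knob rows [233.20939004 250.88615681] [275.8876127  289.40811857] disc [199.02919597 194.80869315] [310.31897758 297.41500554]
2 knob rows [233.12101389 246.43894266] [275.96287663 285.25696552] disc [198.83853951 190.63731455] [310.49904334 293.92974353]
4 knob rows [233.03195739 241.95689026] [276.03871991 281.07440079] disc [198.64660845 186.43673466] [310.68031261 290.42218997]
t=16.57 tcp [ 477.7 -428.2  184.1] jaw -1.481 z [ 0.001 -0.    -1.   ] q7 -0.52 gap 16.7 F [ 0.2  0.1 -1.3]
shift tool m [ 0.0232 -0.4033  0.004 ]
turn about tool z -0.001
shift after turn [ 0.0236 -0.4032  0.004 ]
```

View pics/w12.png

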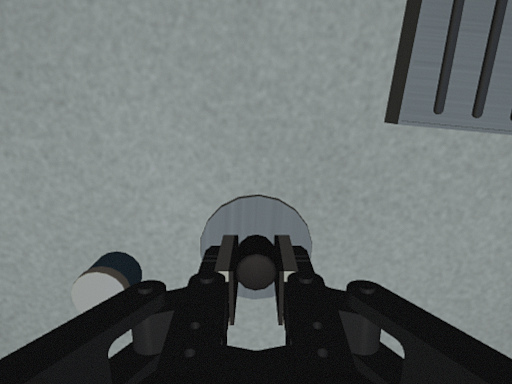

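```bash
python3 -m creep '-0.001 -0.037 0 0 0 0 -1;-0.001 -0.037 0 0 0 0 -1;-0.001 -0.037 0 0 0 0 -1;-0.001 -0.037 0 0 0 0 -1;-0.001 -0.037 0 0 0 0 -1;-0.001 -0.037 0 0 0 0 -1;-0.001 -0.037 0 0 0 0 -1;-0.001 -0.037 0 0 0 0 -1;-0.001 -0.037 0 0 0 0 -1;-0.001 -0.037 0 0 0 0 -1' 40
python3 -m creep '-0.001 -0.0365 0 0 0 0 -1;0 0 0 0 0 0 -1;0 0 0 0 0 0 -1;0 0 0 0 0 0 -1' 40
python3 look.py w13
```

```text
time: 17.4
eef_pos: [432.3, -58.8, 181.9]
ee_rot: [0.0, 0.999, 0.045, -0.002]
wrist_force: [0.6, 0.1, -0.8]
finger_gap: 16.0
time: 17.73
eef_pos: [429.3, -24.7, 182.5]
ee_rot: [0.0, 0.999, 0.045, -0.001]
wrist_force: [0.5, 0.6, 0.3]
finger_gap: 16.4
t=17.73 tcp [429.3 -24.7 182.5] jaw -1.480 z [-0.002 -0.001 -1.   ] q7 -1.36 gap 16.4 F [0.5 0.6 0.3]
shift tool m [0. 0. 0.]
turn about tool z 1.565
shift after turn [0. 0. 0.]
```

View pics/w13.png

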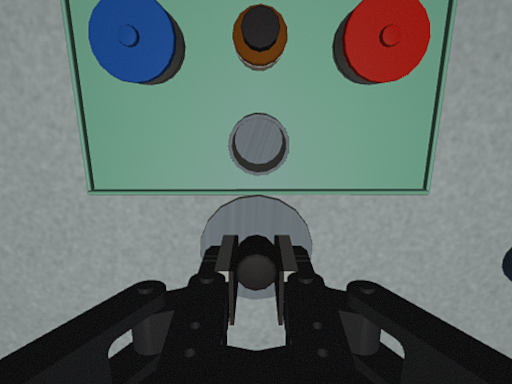

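```bash
python3 - <<'E'
from h import *
np.set_printoptions(precision=1,suppress=True)
c=load('w13');p=onz(c,258.5,145,44);print(p)
for u,v,z in((261.5,28,82),(128,36,56),(389.5,35,56)):print(onz(c,u,v,z))
overlay('w13',[(circ(p[0],p[1],44,24),(0,255,0)),(circ(p[0],p[1],44,21),(255,255,0)),(circ(p[0],p[1],4,24),(0,0,255))],(210,95,310,195),5,'w13z')
from plant import r
plan(r.get_state(),[p[0],p[1],110],.091-np.pi/2)
E
```

```text
[465.1 -24.3  44. ]
[540.9 -18.8  82. ]
[532.6  71.8  56. ]
[ 549.5 -106.6   56. ]
t=17.78 tcp [429.6 -25.5 182.7] jaw -1.482 z [-0. -0. -1.] q7 -1.36 gap 16.2 F [ 0.2 -0.9 -0.9]
shift tool m [0.  0.  0.1]
turn about tool z -0.002
shift after turn [0.  0.  0.1]
```

View pics/w13z.png

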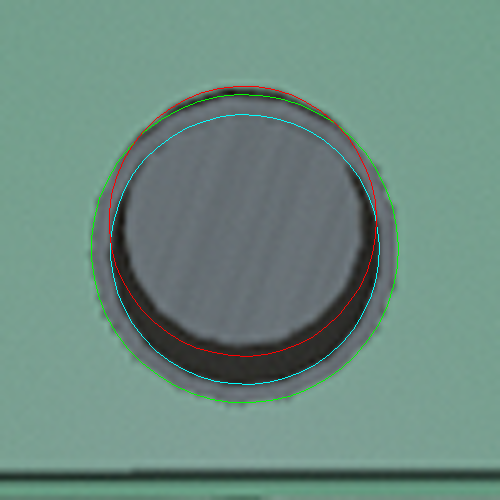

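```bash
python3 -m creep '0.018 0.0012 0 0 0 0 -1;0.0175 0.0011 0.01 0 0 0 -1;0 0 0.035 0 0 0 -1;0 0 0.025 0 0 0 -1;0 0 0.01 0 0 0 -1;0 0 0 0 0 0 -1;0 0 0 0 0 0 -1' 40
python3 - <<'E'
from plant import r
from h import *
plan(r.get_state(),[465.1,-24.3,74],.091-np.pi/2)
E
```

```text
time: 18.37
eef_pos: [465.4, -25.0, 103.3]
ee_rot: [0.0, 0.999, 0.044, -0.001]
wrist_force: [0.7, -0.2, -0.0]
finger_gap: 16.3
t=18.37 tcp [465.4 -25.  103.3] jaw -1.483 z [-0.002 -0.001 -1.   ] q7 -1.23 gap 16.3 F [ 0.7 -0.2 -0. ]
shift tool m [-0.0002 -0.0007  0.0293]
turn about tool z -0.004
shift after turn [-0.0002 -0.0007  0.0293]
```

```bash
python3 -m creep '0 -0.0005 0.012 0 0 0 -1;0 0 0.009 0 0 0 -1;0 0 0 0 0 0 -1;0 0 0 0 0 0 -1' 40
python3 look.py w14
python3 - <<'E'
from plant import r,eyes
from h import *
plan(r.get_state(),[465.1,-24.3,74],.091-np.pi/2)
im=eyes.capture('side');cv2.imwrite('pics/s14.png',cv2.resize(im[150:270,200:330],None,fx=4,fy=4,interpolation=cv2.INTER_CUBIC))
E
```

```text
time: 18.7
eef_pos: [465.9, -23.3, 82.9]
ee_rot: [-0.0, 0.999, 0.045, 0.0]
wrist_force: [0.1, 0.1, -0.5]
finger_gap: 16.3
t=18.70 tcp [465.9 -23.3  82.9] jaw -1.481 z [ 0.  0. -1.] q7 -1.20 gap 16.3 F [ 0.1  0.1 -0.5]
shift tool m [0. 0. 0.]
turn about tool z 1.564
shift after turn [0. 0. 0.]
t=18.75 tcp [466.1 -23.2  83.1] jaw -1.481 z [ 0.001  0.    -1.   ] q7 -1.20 gap 16.3 F [-0.  -0.3 -0.2]
shift tool m [-0.0011  0.001   0.0091]
turn about tool z -0.001
shift after turn [-0.0011  0.001   0.0091]
```

View pics/s14.png

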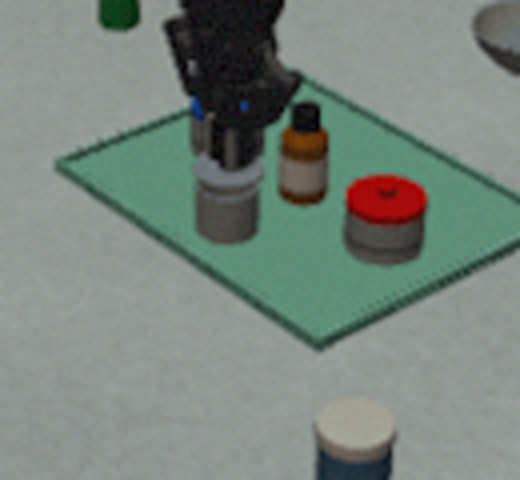

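View pics/w14.png

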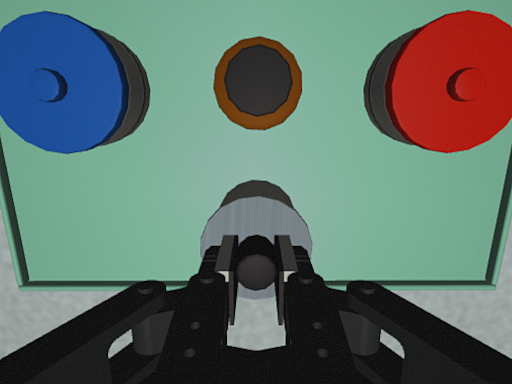

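The lid hangs centred over the cup: (228,175) against (227,220) in the side crop. Lowering it.

```bash
python3 -m creep '-0.0008 0.0008 0.004 0 0 0 -1;0 0 0.003 0 0 0 -1;0 0 0.001 0 0 0 -1;0 0 0 0 0 0 -1;0 0 0 0 0 0 -1' 40
```

```text
time: 19.22
eef_pos: [464.9, -24.0, 74.3]
ee_rot: [0.0, 0.999, 0.045, -0.0]
wrist_force: [-0.1, 0.2, 0.3]
finger_gap: 16.1
```

```bash
python3 -m creep '0 0 0.0012 0 0 0 -1;0 0 0 0 0 0 -1;0 0 0 0 0 0 -1' 40
```

```text
time: 19.47
eef_pos: [465.2, -24.0, 73.5]
ee_rot: [-0.0, 0.999, 0.045, 0.0]
wrist_force: [-1.3, -0.4, 3.5]
finger_gap: 16.3
```

```bash
python3 -m creep '0 0 0 0 0 0 -0.3;0 0 0 0 0 0 0;0 0 0 0 0 0 0;0 0 0 0 0 0 0;0 0 -0.01 0 0 0 0;0 0 -0.03 0 0 0 0;0 0 -0.04 0 0 0 0.5;0 0 -0.04 0 0 0 1;0 0 -0.01 0 0 0 1;0 0 0 0 0 0 1' 40
python3 look.py w15
python3 - <<'E'
from plant import r,eyes
from h import *
im=eyes.capture('side');cv2.imwrite('pics/s15.png',cv2.resize(im[150:270,200:330],None,fx=4,fy=4,interpolation=cv2.INTER_CUBIC))
E
```

```text
time: 20.3
eef_pos: [467.7, -23.9, 207.2]
ee_rot: [-0.001, 0.999, 0.045, 0.004]
wrist_force: [0.5, 0.1, 0.4]
finger_gap: 85.1
t=20.30 tcp [467.7 -23.9 207.2] jaw -1.481 z [ 0.008  0.002 -1.   ] q7 -1.34 gap 85.1 F [0.5 0.1 0.4]
shift tool m [0. 0. 0.]
turn about tool z 1.565
shift after turn [0. 0. 0.]
```

View pics/s15.png

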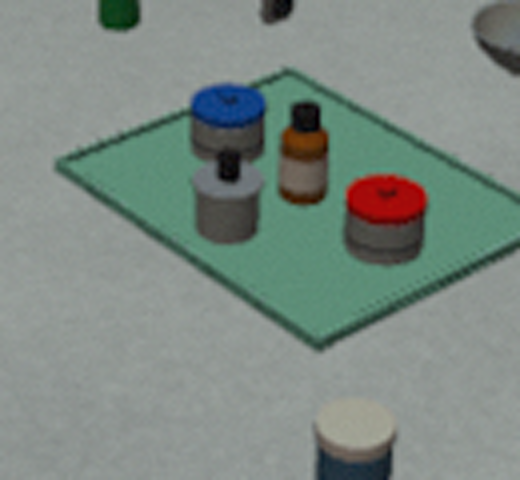

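View pics/w15.png

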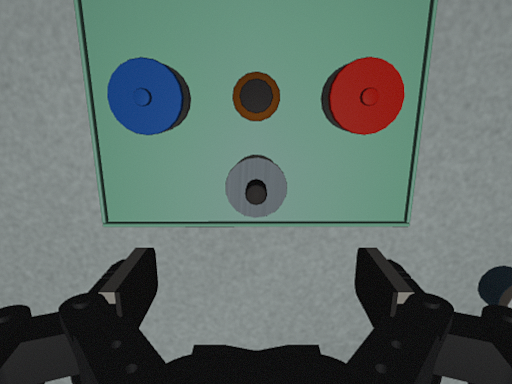

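The lid sits level on the cup, in both the side crop at (228,185) and the wrist view at (256,188). Next is the block.

```bash
python3 - <<'E'
from plant import r
from h import *
st=r.get_state()
rows(st,[470,195,215],-1.48+1.115,9)
st2=dict(st);st2['eef_pos']=np.array([470,195,215.]);q=(toolR(st)*R.from_rotvec([0,0,-1.116])).as_quat();st2['ee_rot']=[q[3],q[0],q[1],q[2]]
rows(st2,[467,422,200],.75,9)
E
```

```text
n 9 v [ 0.0146 -0.021  -0.0013] |v| 0.0256 w -0.1240
n 9 v [0.0264 0.0031 0.0017] |v| 0.0266 w -0.1238
```

```bash
python3 -m creep '0.0146 -0.021 -0.0013 0 0 -0.124 1;0.0146 -0.021 -0.0013 0 0 -0.124 1;0.0146 -0.021 -0.0013 0 0 -0.124 1;0.0146 -0.021 -0.0013 0 0 -0.124 1;0.0146 -0.021 -0.0013 0 0 -0.124 1;0.0146 -0.021 -0.0013 0 0 -0.124 1;0.0146 -0.021 -0.0013 0 0 -0.124 1;0.0146 -0.021 -0.0013 0 0 -0.124 1;0.0146 -0.021 -0.0013 0 0 -0.124 1'
python3 -m creep '0.0264 0.0031 0.0017 0 0 -0.124 1;0.0264 0.0031 0.0017 0 0 -0.124 1;0.0264 0.0031 0.0017 0 0 -0.124 1;0.0264 0.0031 0.0017 0 0 -0.124 1;0.0264 0.0031 0.0017 0 0 -0.124 1;0.0264 0.0031 0.0017 0 0 -0.124 1;0.0264 0.0031 0.0017 0 0 -0.124 1;0.0264 0.0031 0.0017 0 0 -0.124 1;0.0264 0.0031 0.0017 0 0 -0.124 1'
python3 -m creep '0 0 0 0 0 0 1;0 0 0 0 0 0 1;0 0 0 0 0 0 1'
python3 look.py w16
```

```text
time: 21.15
eef_pos: [468.4, 195.3, 212.7]
ee_rot: [-0.0, 0.822, 0.57, -0.002]
wrist_force: [-0.2, -0.5, -0.2]
finger_gap: 85.2
time: 21.9
eef_pos: [465.4, 421.9, 196.6]
ee_rot: [-0.001, 0.396, 0.918, -0.002]
wrist_force: [0.2, -0.6, -0.8]
finger_gap: 85.5
time: 22.15
eef_pos: [466.0, 420.3, 197.5]
ee_rot: [-0.001, 0.399, 0.917, -0.002]
wrist_force: [0.1, 0.4, 1.1]
finger_gap: 85.5
t=22.15 tcp [466.  420.3 197.5] jaw 0.750 z [-0.003 -0.003 -1.   ] q7 -0.06 gap 85.5 F [0.1 0.4 1.1]
shift tool m [0. 0. 0.]
turn about tool z 0.654
shift after turn [0. 0. 0.]
```

View pics/w16.png

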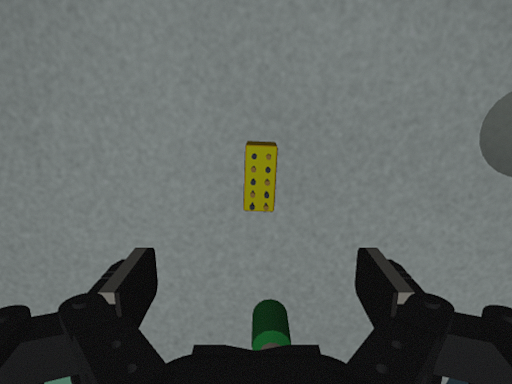

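```bash
python3 - <<'E'
from h import *
np.set_printoptions(precision=1,suppress=True)
c=load('w16')
P=np.array([onz(c,*p,32) for p in [(246,146.5),(277.5,147),(274.5,212.5),(243.5,211.5)]]);print(P,P.mean(0))
a=(P[0]+P[1]-P[2]-P[3])[:2];print(np.linalg.norm(a)/2,np.arctan2(a[1],a[0]));b=(P[1]-P[0]+P[2]-P[3])[:2];print(np.linalg.norm(b)/2,np.arctan2(b[1],b[0]))
yaw=np.arctan2(a[1],a[0])-np.pi/2;print('jaw yaw',yaw)
m=P.mean(0);B=box(m[0],m[1],yaw,28,60,0,32)
overlay('w16',[(B[:4],(0,0,255)),(B[4:],(255,0,0))],(205,125,315,225),5,'w16z')
from plant import r
plan(r.get_state(),[m[0],m[1],27],yaw)
E
```

```text
[[438.8 436.   32. ]
 [459.  454.2  32. ]
 [498.3 409.5  32. ]
 [477.  390.9  32. ]] [468.3 422.7  32. ]
59.39389507002123 2.2827770945247776
27.73518759108424 0.7253596375528248
jaw yaw 0.7119807677298811
t=22.20 tcp [466.8 419.8 198. ] jaw 0.748 z [-0. -0. -1.] q7 -0.06 gap 85.7 F [ 0.5 -0.1  0.5]
shift tool m [0.  0.  0.2]
turn about tool z 0.036
shift after turn [0.  0.  0.2]
```

View pics/w16z.png

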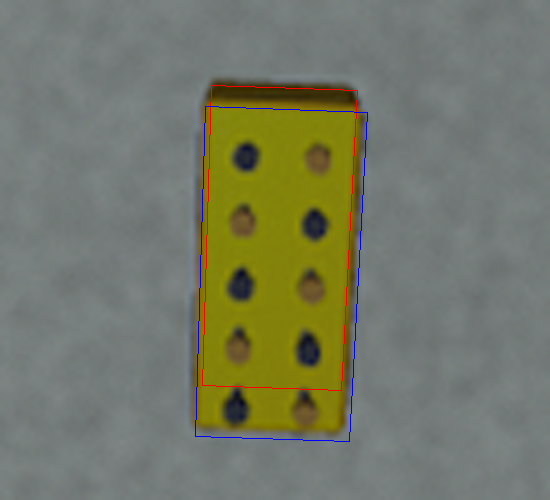

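```bash
python3 -m creep '0.0007 0.0025 0.03 0 0 0.034 1;0 0 0.04 0 0 0 1;0 0 0.04 0 0 0 0.6;0 0 0.02 0 0 0 0.6;0 0 0.008 0 0 0 0.6;0 0 0 0 0 0 0.6;0 0 0 0 0 0 0.6'
python3 - <<'E'
from plant import r
from h import *
plan(r.get_state(),[467.8,422.3,28],.714)
E
```

```text
time: 22.78
eef_pos: [468.9, 423.5, 62.2]
ee_rot: [0.0, 0.415, 0.91, 0.0]
wrist_force: [0.2, 0.4, 0.4]
finger_gap: 68.4
t=22.78 tcp [468.9 423.5  62.2] jaw 0.715 z [ 0.001  0.    -1.   ] q7 -0.10 gap 68.4 F [0.2 0.4 0.4]
shift tool m [-0.0001 -0.0016  0.0342]
turn about tool z 0.001
shift after turn [-0.0001 -0.0016  0.0342]
```

```bash
python3 -m creep '0 -0.0016 0.02 0 0 0 0.6;0 0 0.012 0 0 0 0.6;0 0 0 0 0 0 0.6;0 0 0 0 0 0 0.6;0 0 0 0 0 0 -1;0 0 0 0 0 0 -1;0 0 0 0 0 0 -1;0 0 0 0 0 0 -1;0 0 0 0 0 0 -1;0 0 0 0 0 0 -1' 40
python3 look.py w17
```

```text
time: 23.62
eef_pos: [467.3, 423.6, 30.7]
ee_rot: [0.0, 0.414, 0.91, 0.001]
wrist_force: [-0.8, -0.3, 5.7]
finger_gap: 27.2
t=23.62 tcp [467.3 423.6  30.7] jaw 0.717 z [ 0.001  0.001 -1.   ] q7 -0.10 gap 27.2 F [-0.8 -0.3  5.7]
shift tool m [0. 0. 0.]
turn about tool z 0.621
shift after turn [0. 0. 0.]
```

View pics/w17.png

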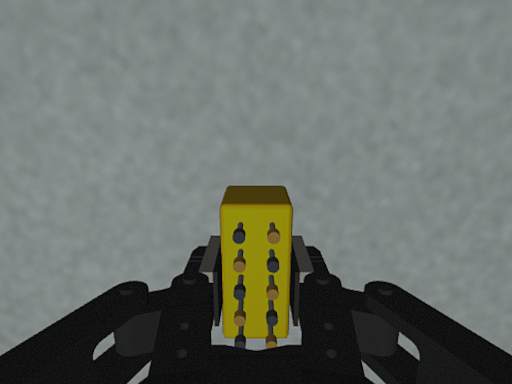

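```bash
python3 -m creep '0 0 -0.01 0 0 0 -1;0 0 -0.03 0 0 0 -1;0 0 -0.04 0 0 0 -1;0 0 -0.04 0 0 0 -1;0 0 -0.03 0 0 0 -1;0 0 0 0 0 0 -1' 40
python3 - <<'E'
from plant import r
from h import *
d=np.load('pics/w17.npz');c=load('w17');T=Rq(d['q'])
for dx in(-4,-2,0,2,4):
  q=proj(c,d['eef']+T.apply(box(dx,0,0,60,28,-1.3,30.7)));print(dx,q[:4].min(0),q[:4].max(0))
st=r.get_state();plan(st,[612.1,79.6,180],.091);rows(st,[612.1,79.6,180],.091,10)
E
```

```text
time: 24.17
eef_pos: [469.9, 426.0, 187.9]
ee_rot: [0.002, 0.414, 0.91, 0.006]
wrist_force: [0.9, 0.5, 0.7]
finger_gap: 27.5
-4 [219.34368154 212.82423765] [291.94503189 343.99366217]
-2 [219.18847437 207.88309192] [292.09448457 340.09397606]
0 [219.03195923 202.90029814] [292.24519696 336.16510953]
2 [218.8741195  197.87532751] [292.39718506 332.20673382]
4 [218.71493831 192.80764224] [292.55046513 328.21851522]
t=24.17 tcp [469.9 426.  187.9] jaw 0.717 z [ 0.009  0.009 -1.   ] q7 -0.09 gap 27.5 F [0.9 0.5 0.7]
shift tool m [-0.3546 -0.1205  0.0062]
turn about tool z 0.626
shift after turn [-0.3579  0.1101  0.0062]
n 10 v [-0.038  -0.0017  0.0006] |v| 0.0381 w 0.0626
```

```bash
python3 -m creep '-0.038 -0.0017 0 0 0 0.0626 -1;-0.038 -0.0017 0 0 0 0.0626 -1;-0.038 -0.0017 0 0 0 0.0626 -1;-0.038 -0.0017 0 0 0 0.0626 -1;-0.038 -0.0017 0 0 0 0.0626 -1;-0.038 -0.0017 0 0 0 0.0626 -1;-0.038 -0.0017 0 0 0 0.0626 -1;-0.038 -0.0017 0 0 0 0.0626 -1;-0.038 -0.0017 0 0 0 0.0626 -1;-0.038 -0.0017 0 0 0 0.0626 -1' 40
python3 -m creep '0 0 0 0 0 0 -1;0 0 0 0 0 0 -1;0 0 0 0 0 0 -1'
python3 look.py w18
python3 - <<'E'
from plant import r
from h import *
plan(r.get_state(),[612.1,80.3,70],.091)
E
```

```text
time: 25.0
eef_pos: [609.1, 74.9, 179.3]
ee_rot: [-0.0, 0.675, 0.738, -0.0]
wrist_force: [0.5, 0.3, -1.3]
finger_gap: 27.1
time: 25.25
eef_pos: [608.7, 77.1, 179.3]
ee_rot: [-0.001, 0.674, 0.739, -0.0]
wrist_force: [-0.2, 0.9, -0.9]
finger_gap: 27.1
t=25.25 tcp [608.7  77.1 179.3] jaw 0.091 z [-0.001  0.001 -1.   ] q7 -0.01 gap 27.1 F [-0.2  0.9 -0.9]
shift tool m [0. 0. 0.]
turn about tool z -0.005
shift after turn [0. 0. 0.]
t=25.30 tcp [608.6  78.4 179.3] jaw 0.093 z [-0.001  0.001 -1.   ] q7 -0.01 gap 27.3 F [-0.3  0.1 -0.3]
shift tool m [0.0015 0.0038 0.1093]
turn about tool z 0.002
shift after turn [0.0015 0.0038 0.1093]
```

View pics/w18.png

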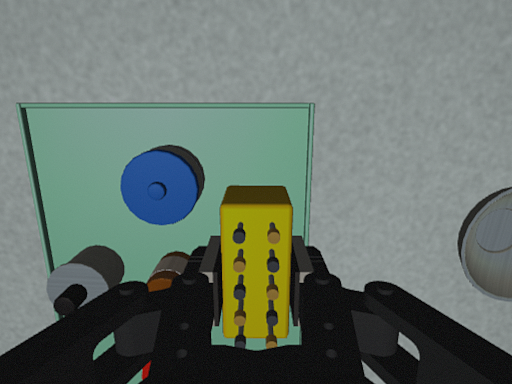

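```bash
python3 - <<'E'
from h import *
print(onz(load('w18'),157,190.5,56))
E
python3 -m creep '0.0015 0.0037 0.02 0 0 0 -1;0 0 0.04 0 0 0 -1;0 0 0.035 0 0 0 -1;0 0 0.014 0 0 0 -1;0 0 0 0 0 0 -1;0 0 0 0 0 0 -1' 40
python3 - <<'E'
from plant import r
from h import *
plan(r.get_state(),[612.1,80.3,35],.091)
E
```

```text
[533.48944922  72.39412043  56.        ]
time: 25.8
eef_pos: [612.3, 79.8, 70.4]
ee_rot: [-0.001, 0.674, 0.739, -0.0]
wrist_force: [0.7, 0.3, -0.4]
finger_gap: 27.3
t=25.80 tcp [612.3  79.8  70.4] jaw 0.093 z [-0.001  0.    -1.   ] q7 0.01 gap 27.3 F [ 0.7  0.3 -0.4]
shift tool m [ 0.0005 -0.0001  0.0354]
turn about tool z 0.002
shift after turn [ 0.0005 -0.0002  0.0354]
```

```bash
python3 -m creep '0 0 0.02 0 0 0.002 -1;0 0 0.01 0 0 0 -1;0 0 0 0 0 0 -1;0 0 0 0 0 0 -1' 40
python3 - <<'E'
from plant import r
from h import *
plan(r.get_state(),[612.1,80.3,35],.091)
E
```

```text
time: 26.13
eef_pos: [613.1, 78.8, 41.5]
ee_rot: [0.0, 0.675, 0.738, 0.0]
wrist_force: [0.1, 0.9, -1.4]
finger_gap: 27.4
t=26.13 tcp [613.1  78.8  41.5] jaw 0.089 z [ 0.  0. -1.] q7 0.02 gap 27.4 F [ 0.1  0.9 -1.4]
shift tool m [ 0.0015 -0.0008  0.0065]
turn about tool z -0.002
shift after turn [ 0.0015 -0.0008  0.0065]
```

```bash
python3 -m creep '0.001 -0.0005 0.004 0 0 0 -1;0 0 0.002 0 0 0 -1;0 0 0 0 0 0 -1;0 0 0 0 0 0 -1' 40;python3 -m creep '0 0 0.0012 0 0 0 -1;0 0 0 0 0 0 -1;0 0 0 0 0 0 -1' 40
```

```text
time: 26.47
eef_pos: [612.2, 79.6, 34.9]
ee_rot: [0.0, 0.675, 0.738, 0.0]
wrist_force: [0.1, 0.0, -0.8]
finger_gap: 27.4
time: 26.72
eef_pos: [612.4, 79.6, 34.7]
ee_rot: [0.0, 0.675, 0.738, 0.0]
wrist_force: [-2.3, -0.3, 7.6]
finger_gap: 27.3
```

Contact at 7.6 N. I'll open to about 44 mm and rise.

```bash
python3 -m creep '0 0 0 0 0 0 -0.1;0 0 0 0 0 0 0;0 0 0 0 0 0 0;0 0 0 0 0 0 0;0 0 -0.015 0 0 0 0;0 0 -0.03 0 0 0 0;0 0 -0.04 0 0 0 0;0 0 -0.04 0 0 0 0.5;0 0 -0.04 0 0 0 1;0 0 -0.02 0 0 0 1' 40
python3 -m creep '-0.03 -0.02 -0.02 0 0 0 1;-0.03 -0.02 -0.02 0 0 0 1;-0.02 -0.01 -0.02 0 0 0 1;0 0 0 0 0 0 1;0 0 0 0 0 0 1;0 0 0 0 0 0 1'
python3 look.py w19
python3 - <<'E'
from plant import r,eyes
import cv2
for n,(x0,y0,x1,y1) in dict(side=(140,120,390,305),scene=(150,110,400,280)).items():
    im=eyes.capture(n);cv2.imwrite(f'pics/{n}19.png',cv2.resize(im[y0:y1,x0:x1],None,fx=3,fy=3,interpolation=cv2.INTER_CUBIC))
E
```

```text
time: 27.55
eef_pos: [614.4, 79.7, 223.8]
ee_rot: [0.002, 0.675, 0.738, 0.003]
wrist_force: [0.8, -0.0, 1.0]
finger_gap: 76.9
time: 28.05
eef_pos: [569.4, -3.7, 278.2]
ee_rot: [-0.0, 0.675, 0.738, 0.0]
wrist_force: [-0.9, 0.6, -1.1]
finger_gap: 85.2
t=28.05 tcp [569.4  -3.7 278.2] jaw 0.089 z [ 0.     0.001 -1.   ] q7 0.11 gap 85.2 F [-0.9  0.6 -1.1]
shift tool m [0. 0. 0.]
turn about tool z -0.007
shift after turn [0. 0. 0.]
```

View pics/w19.png

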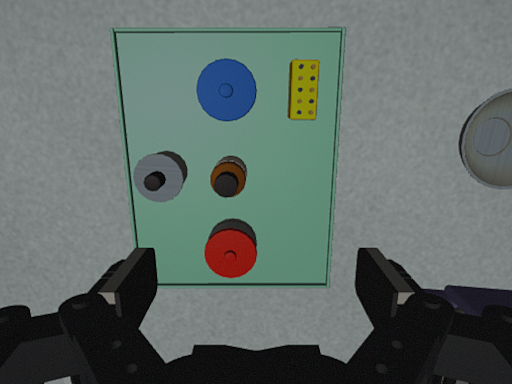

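View pics/side19.png

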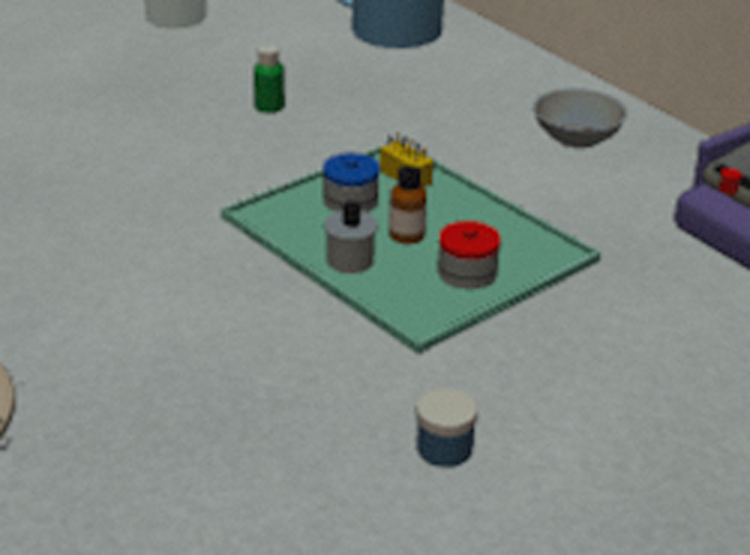

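View pics/scene19.png

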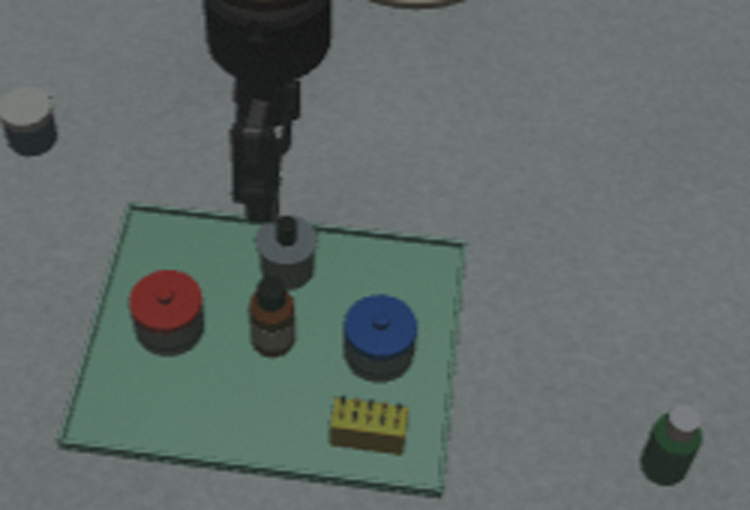

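Everything stands upright. In the wrist view the block is at (304,90), the blue drum at (226,90), the bottle at (228,180), the lidded cup at (158,178) and the red drum at (231,253). I'll work out the final tray coordinates.

```bash
python3 - <<'E'
from h import *
np.set_printoptions(precision=1,suppress=True)
c=load('w19');Y=.091;A=np.array([[np.cos(Y),np.sin(Y)],[-np.sin(Y),np.cos(Y)]])
bl=onz(c,225.7,90.5,56);rd=onz(c,230.5,255,56);o=(bl+rd)/2
t=lambda p:A@(p-o)[:2]
print('blue',bl,t(bl),'red',rd,t(rd),'mid',o)
print('cap',t(onz(c,226.5,185.5,82)),'lid disc',t(onz(c,158.5,178,48)))
P=np.array([onz(c,*p,36) for p in [(291.5,59.5),(320,60.5),(316.5,120),(288.5,119)]]);print('block',t(P.mean(0)));a=(P[0]+P[1]-P[2]-P[3])[:2];print('yaw rel',np.arctan2(-a[0],a[1])-Y,'gap',t(P.mean(0))[0]-14-t(bl)[0]-30.5)
m=P.mean(0);B=box(m[0],m[1],Y,28,60,4,36);L=onz(c,158.5,178,48);b=onz(c,226.5,185.5,82)
overlay('w19',[(B[4:],(0,0,255)),(circ(L[0],L[1],48,27),(0,0,255)),(circ(b[0],b[1],82,12),(0,255,0)),(circ(bl[0],bl[1],48,30.5),(255,255,255)),(circ(rd[0],rd[1],48,30.5),(255,255,255))],(100,20,360,290),2.2,'w19z')
E
```

```text
blue [533.2  71.6  56. ] [-0.4 88.9] red [ 550.1 -105.3   56. ] [  0.4 -88.9] mid [541.7 -16.8  56. ]
cap [ 0.3 -1.4] lid disc [-76.3  -1.3]
block [79.9 89.4]
yaw rel -0.020358801724850287 gap 35.74367027775051
```

View pics/w19z.png

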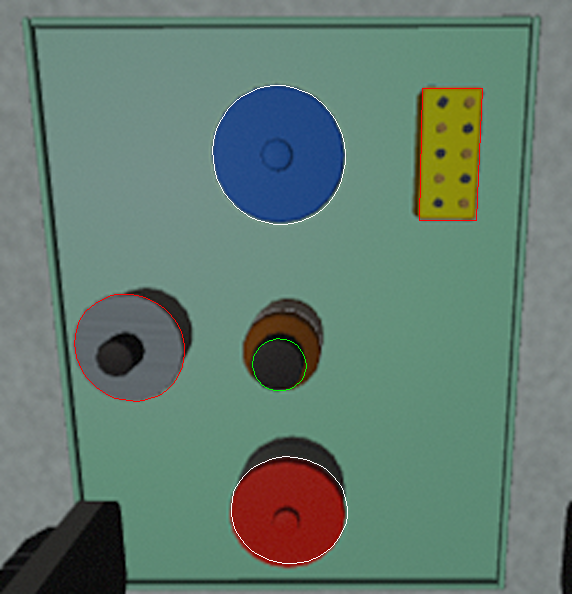

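```bash
python3 -c "
from plant import job,r
print(r.get_state()['joint_velocities'].round(3),r.get_state()['time']);print(job.sign_off())"
```

```text
[-0.001  0.003  0.006 -0.002  0.003  0.002 -0.002] 28.2
the job is handed in; nothing more can be done
None
```

The tray is laid out as asked and the job was handed in at 28.2 s. I worked in the order given: bottle, cup, lid, then bur block, releasing each on light contact.

The last wrist-camera check, measured in the tray's frame and good to about 2 mm, showed:
- **Bottle:** about 1.4 mm off the midpoint between the drums.
- **Cup:** 33 mm clear in front of the bottle and in line with it to within 1 mm, with the lid seated level.
- **Block:** 36 mm clear behind the blue-lidded drum, in line to within 1 mm and parallel to the tray's long sides to about 0.02 rad.
- **Drums and bystanders:** the drums measured within about 2 mm of their starting places. The green bottle and the pot look untouched in the final pictures; I did not re-measure them.

**Camera disagreement:** the fixed scene and side cameras disagreed with each other by up to about 8 mm at the tray and more at the block. I therefore relied on the wrist camera, after correcting its height by 2.5 mm from the tray's known size. With that correction, its readings from different positions agreed to about 2 mm.

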